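Reset the oil-change station after a spill

TASK

The oil tins were knocked over: first stand every toppled tin upright in the yellow spill tray, cap up, before they leak. Then make the rest of the oil-change station ready: drop each loose brass drain plug into a pocket of its own in the red tray, and put the lockwire spool over the spindle of its stand, all the way down. Leave the oil filter and the parts cup where they are.

Things in the scene. Friction and masses are not known exactly. Their poses are not given: they have to be found in the camera images.
- tin0: square green oil tin with a paper label and a round black cap: body 54 x 54 mm, 98 mm tall with its cap (cap 24 mm across, 12 mm high), 0.25 kg. Origin at the middle of its height (49 mm above its foot) on its axis; z points from foot to cap. Starts toppled, lying on a side face. There are two or three tins; an absent one reads None from the start
- tin1: square green oil tin with a paper label and a round black cap: body 54 x 54 mm, 98 mm tall with its cap (cap 24 mm across, 12 mm high), 0.25 kg. Origin at the middle of its height (49 mm above its foot) on its axis; z points from foot to cap. Starts toppled, lying on a side face. There are two or three tins; an absent one reads None from the start
- tin2: square green oil tin with a paper label and a round black cap: body 54 x 54 mm, 98 mm tall with its cap (cap 24 mm across, 12 mm high), 0.25 kg. Origin at the middle of its height (49 mm above its foot) on its axis; z points from foot to cap. Starts toppled, lying on a side face. There are two or three tins; an absent one reads None from the start
- plug0: brass drain plug, 32 mm tall: round head 26 mm across and 12 mm thick, standing head down, with a threaded shank 18 mm across and 20 mm long pointing up. Origin half way up its height (16 mm), z along the shank away from the head. There are two or three plugs; an absent one reads None from the start
- plug1: brass drain plug, 32 mm tall: round head 26 mm across and 12 mm thick, standing head down, with a threaded shank 18 mm across and 20 mm long pointing up. Origin half way up its height (16 mm), z along the shank away from the head. There are two or three plugs; an absent one reads None from the start
- plug2: brass drain plug, 32 mm tall: round head 26 mm across and 12 mm thick, standing head down, with a threaded shank 18 mm across and 20 mm long pointing up. Origin half way up its height (16 mm), z along the shank away from the head. There are two or three plugs; an absent one reads None from the start
- plug3: brass drain plug, 32 mm tall: round head 26 mm across and 12 mm thick, standing head down, with a threaded shank 18 mm across and 20 mm long pointing up. Origin half way up its height (16 mm), z along the shank away from the head. There are two or three plugs; an absent one reads None from the start
- spool: spool of lockwire with orange flanges: 60 mm across, 38 mm tall, 20 mm bore; stands on a flange. Either flange may be down. Origin at its middle, 19 mm above its underside, z along the bore
- spindle: lockwire stand: blue steel base 80 x 80 x 12 mm with an upright white spindle 12 mm across at its centre, whose tapered tip is 65 mm above the bench. Origin under the centre of the base
- spill_tray: yellow spill tray fixed on the bench: 130 mm (its x) by 360 mm (its y), rim 12 mm high and 4 mm thick, floor 4 mm thick. Origin under its centre
- pocket_tray: red tray fixed on the bench, 96 x 96 mm, 30 mm high, divided into 2 x 2 square pockets, each 42 mm wide and 26 mm deep; walls and floor 4 mm. Origin under its centre
- pocket0 (a point): centre of one pocket's floor in the red tray, 26 mm below the rim; axes those of the tray
- pocket1 (a point): centre of one pocket's floor in the red tray, 26 mm below the rim; axes those of the tray
- pocket2 (a point): centre of one pocket's floor in the red tray, 26 mm below the rim; axes those of the tray
- pocket3 (a point): centre of one pocket's floor in the red tray, 26 mm below the rim; axes those of the tray
- filter_a: blue and white spin-on oil filter, 68 mm across, 94 mm tall; origin under its centre. Not part of the job
- parts_cup: steel parts cup, 70 mm across, 70 mm tall; origin under its centre. Not part of the job
There are look-alikes about, which are no part of the job. What is shaped like the spool but black is not meant.

How it is judged:
By the outcome, as a careful person would: the job done as asked, in the order asked, and still so for the second after the job is handed in, with the robot touching nothing.
Of tin0, tin1, tin2 only 2 to 3 are there at a start; the rules pass over those that are not, and their reading is None.
Of plug0, plug1, plug2, plug3 only 2 to 3 are there at a start; the rules pass over those that are not, and their reading is None.
At some moment in a run one of tin0, tin1, tin2, plug0, plug1, plug2, plug3 may be knocked a few centimetres aside while the robot is not near it.
Once in a run the grip may slacken for a moment while it holds something.
It also fails if it takes over 210 s, if anything falls off the work surface, if the arm or the gripper's body presses on something with over 40 N, if the wrist force passes 120 N, or if a joint passes its speed limit or range.

ROBOT

A 7-joint arm with a two-finger parallel gripper is mounted at the origin on the work surface. World frame = base frame: x ahead of the robot, y to its left, z up, the work surface at z = 0. Lengths are in m, angles in rad, forces in N, time in s.
With the tool pointing down it reaches from about 0.4 to 0.9 m from the base axis. Payload 5.5 kg.
Tool frame: the origin (TCP) lies at the very end of the fingers, on their centre line; the grasp point (between the pads) lies 19 mm behind it (arm.grasp_offset is the distance from the TCP to the grasp point, in m); z points along the fingers, y is the line along which they close (so a half turn about z gives the same grasp; the last joint's range is limited). The gripper opens to 92 mm and grips with 3 to 60 N. Pads are 19 mm wide; open, the fingers measure 130 mm over their backs; the gripper's body (75 mm by 190 mm) begins 47 mm behind the grasp point.
Start: joints at [-0.882, 0.501, -0.427, 1.55, 0.221, 1.138, -0.21], TCP at [0.268, 0.592, 0.227] pointing down, gripper open.
Joint ranges: [-2.88, 2.88], [-0.31, 2.03], [-1.54, 1.56], [0.2, 2.42], [-1.41, 4.55], [0.19, 2.02], [-2.57, 2.57]. Speed limits (rad/s): [2.57, 2.57, 3.14, 3.14, 3.14, 3.14, 3.14].

INTERFACE

Orientations are given as a rotation vector (axis times angle).
In Python, from workcell import arm gives the robot as it stands.
- The arm moves only by the tool servo_tool, never from a script. Its argument "series" is one flat list of numbers, 7 for each row, row after row: the closure, from 0 (fully open) to 1 (shut), then the shift along the tool's x, y, z in m, then the turn, a rotation vector about the tool's x, y, z in degrees. A call has 1 to 8 rows; each row shifts and turns the commanded pose from where the row before left it, along the tool's axes as they then stand; what a row does not reach is not made up. A row lasts 1/8 s, in which the tool goes at most 62.5 mm and 10.7 degrees, less where a joint would pass 70% of its speed; a pose out of reach is approached as far as the arm can. A call is refused whole if a number of a shift passes 0.0625 or a number of a turn 10.7, either way. A call with a gripper value outside its range is refused whole. The fingers move at their own pace and stop on an object; "newtons" is the grip in N (left out, the last holds). Time passes only in rows, so rows that do not move let the fingers close. It gives the time, the measured TCP pose, the force, the opening and the grip force at its end, in the units of the state.
- arm.get_obs(): the state, without advancing time (a new reading comes with each control period).
- arm.grab_frame(name): name is "scene" or "side" or "wrist"; returns the picture (420x560x3 uint8, blue, green, red); there is no depth.
- arm.camera_model(name): a dict with "mtx" (3x3 intrinsics, pixels), "camera_from_world" (4x4, takes a point from world to camera coordinates). Camera axes: x right, y up, looking along -z (the intrinsics and any distortion apply to the point x, -y, -z); pixel columns grow to the right and rows downward; lengths in m; the calibration is good to about 2 mm. A picture is of the moment at which its call begins: read the wrist's pose just before it. camera_model takes no time and is no camera call; for the wrist camera it gives the pose at the moment of the call.
- arm.sign_off(): hands the job in; it is judged then, once.
Trained networks look in the newest picture that a camera, given by its name, has taken for a name from the list of things; names that differ only in an ending like _2 or _b are one class to them, and where a whole thing is asked for, a point or a joint stands for the part that bears it (a point fixed in the world has none). Each returns a list of dicts, best first, with "confidence" (0 to 1); they miss things now and then, are a little off and sometimes report something else, mostly with a low value. They report only what shows in the picture. A call takes as long as a camera call. They do not tell look-alikes from the thing itself.
- arm.search_frame(camera, name): "xyz" ([x, y, z] in m, in the coordinates of the camera as it stood for that picture, good to about 4 mm: the middle of the surface that is visible of it).
The state is a dict: "time": time; "joint_pos": joint angles; "joint_velocities": joint speeds; "effort": joint torques, N m; "position": TCP position; "ee_rot": TCP orientation; "wrist_force": force on the tool from outside, world axes, zero at the start; "ft_torque": the same for the moment, N m; "opening": finger opening in m; "grip_force": force on a finger pad.
Only numpy, scipy, OpenCV 4.12 (cv2) and the standard library are available. Lean on these libraries where they do the work, as an engineer would, in place of code of your own. Each camera call takes 0.05 s, during which the arm holds its last target. There are 200 camera calls.

## Working session

There is one attempt and no reset: what is moved stays moved. The work goes in short steps, Python scripts to look and compute and a tool call to move; the robot and the scene stay as the last step left them, time stands still between calls to the robot, and variables do not carry over. Pictures are saved under pics/ and viewed, at most 14 in all, crops included, and the job is handed in when it is done.

Besides the shell and the picture viewer there is one more tool, called after "Call:" in YAML: its name, and indented under it one key for each argument. servo_tool: Moves the arm, as the interface text tells. Its arguments: {"type":"object","properties":{"series":{"type":"array","items":{"type":"number"}},"newtons":{"type":"number"}},"required":["series"]}

```bash
mkdir -p pics; ls; cat > h.py <<'E'
import numpy as np, cv2
from scipy.spatial.transform import Rotation as R
from workcell import arm
def snap(c,fn=None):
    M=arm.camera_model(c); im=arm.grab_frame(c)
    if fn: cv2.imwrite('pics/'+fn,im)
    return im,M
def towld(M,p):
    return (np.linalg.inv(M['camera_from_world'])@np.r_[p,1])[:3]
def proj(M,p):
    q=M['camera_from_world']@np.r_[p,1]; v=M['mtx']@np.array([q[0],-q[1],-q[2]]); return v[:2]/v[2]
def ray(M,u,v):
    d=np.linalg.inv(M['mtx'])@[u,v,1]; T=np.linalg.inv(M['camera_from_world'])
    return T[:3,3], T[:3,:3]@[d[0],-d[1],-d[2]]
def onz(M,u,v,z):
    o,d=ray(M,u,v); return o+d*(z-o[2])/d[2]
def find(c,M,names):
    for n in names:
        for r in arm.search_frame(c,n):
            if r['confidence']>.2:
                w=towld(M,r['xyz']); print(c,n,round(r['confidence'],2),w.round(3),proj(M,w).round())
E
python3 - <<'E'
from h import *
a,M=snap('scene','sc0.png')
for c in ['scene']:find(c,M,['tin0','plug0','spool','spindle','spill_tray','pocket_tray','filter_a','parts_cup'])
a,M=snap('side','si0.png')
for c in ['side']:find(c,M,['tin0','plug0','spool','spindle','spill_tray','pocket_tray'])
print(arm.get_obs())
E
```

```text
pics
scene tin0 0.86 [ 0.467 -0.146  0.052] [276. 152.]
scene tin0 0.83 [0.49  0.159 0.053] [384. 208.]
scene tin0 0.58 [0.46  0.001 0.055] [330. 172.]
scene plug0 0.64 [0.482 0.408 0.018] [489. 262.]
scene plug0 0.6 [ 0.406 -0.365  0.016] [221. 118.]
scene plug0 0.59 [0.438 0.339 0.023] [466. 233.]
scene plug0 0.4 [0.602 0.289 0.013] [415. 280.]
scene spool 0.94 [ 0.603 -0.376  0.035] [170. 156.]
scene spool 0.85 [ 0.498 -0.324  0.035] [212. 139.]
scene spool 0.82 [ 0.503 -0.424  0.037] [180. 125.]
scene spool 0.53 [ 0.781 -0.136  0.047] [202. 245.]
scene spindle 0.7 [ 0.621 -0.275  0.013] [199. 182.]
scene spindle 0.64 [ 0.499 -0.325  0.036] [211. 138.]
scene spindle 0.41 [ 0.647  0.006 -0.003] [291. 242.]
scene spill_tray 0.9 [0.647 0.007 0.001] [291. 241.]
scene pocket_tray 0.81 [0.599 0.285 0.009] [413. 279.]
scene filter_a 0.8 [0.78  0.141 0.081] [313. 295.]
scene parts_cup 0.72 [ 0.779 -0.135  0.045] [203. 245.]
scene parts_cup 0.72 [ 0.471 -0.146  0.053] [275. 153.]
side tin0 0.89 [ 0.434 -0.029  0.052] [233. 235.]
side tin0 0.78 [ 0.443 -0.166  0.055] [273. 266.]
side tin0 0
[... 551 characters left out ...]
: 0.8, 'joint_pos': array([-0.88181153,  0.50087647, -0.4270042 ,  1.5504248 ,  0.22081508,
        1.13832085, -0.21031046]), 'joint_velocities': array([-0.00022617, -0.00027561,  0.00024552,  0.00094801,  0.00069681,
       -0.00213274,  0.00020165]), 'effort': array([ 4.08793576e-04, -5.66367745e+01, -5.80926016e+00, -2.79489720e+01,
       -6.66793948e-02,  2.04066059e-02,  2.09912446e-05]), 'position': array([0.2684354 , 0.59196228, 0.22673346]), 'ee_rot': array([-6.63726621e-01, -3.07066778e+00, -2.41630047e-07]), 'wrist_force': array([-1.17790327,  0.21681018,  0.57405135]), 'ft_torque': array([ 0.02587442,  0.03181845, -0.04602867]), 'grip_force': 0.0, 'opening': 0.09197812490920881}
```

View pics/sc0.png

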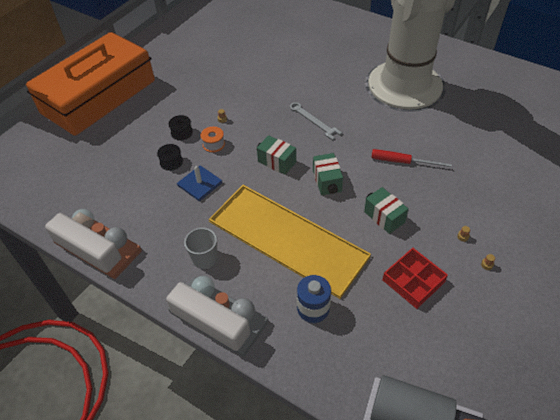

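View pics/si0.png

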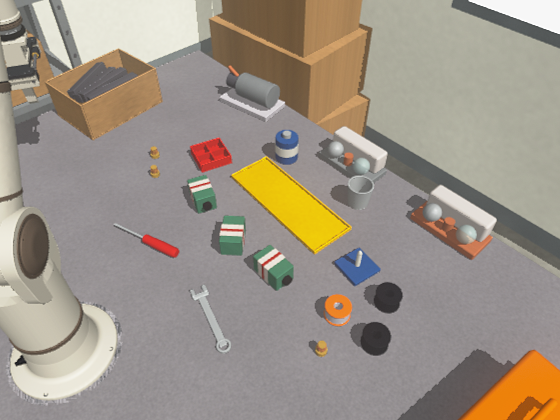

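The scene picture shows three green tins at (276,152), (328,172) and (386,208). The plugs are at (222,115), (464,233) and (489,261). The orange spool is at (212,138), with black look-alikes at (180,127) and (170,157). The blue stand is at (199,182), the yellow tray at (290,240) and the red tray at (414,278). The side view agrees: orange spool (338,310), black ones (388,297) and (376,338).

Next I'll move above the tins for a closer look.

Call:
servo_tool:
  series: [0,-0.038,-0.0368,-0.016,0,0,0,0,-0.038,-0.0368,-0.016,0,0,0,0,-0.038,-0.0368,-0.016,0,0,0,0,-0.038,-0.0368,-0.016,0,0,0,0,-0.038,-0.0368,-0.016,0,0,0,0,-0.038,-0.0368,-0.016,0,0,0]

```text
time: 1.55
position: [0.3854, 0.2951, 0.3235]
ee_rot: [0.664, 3.07, 0.001]
wrist_force: [0.7, 0.3, 0.3]
opening: 0.0916
grip_force: 0.0
```

Call:
servo_tool:
  series: [0,-0.038,-0.0368,-0.016,0,0,0,0,-0.038,-0.0368,-0.016,0,0,0,0,-0.038,-0.0368,-0.016,0,0,0,0,-0.038,-0.0368,-0.016,0,0,0,0,-0.038,-0.0368,-0.016,0,0,0,0,-0.038,-0.0368,-0.016,0,0,0,0,0,0,0,0,0,0]

```text
time: 2.42
position: [0.5028, -0.0036, 0.4199]
ee_rot: [0.676, 3.065, -0.002]
wrist_force: [0.7, 0.7, -0.4]
opening: 0.0918
grip_force: 0.0
```

```bash
python3 - <<'E'
from h import *
o=arm.get_obs();print(o['time'],o['position'],o['ee_rot'],o['joint_pos'].round(2),o['wrist_force'])
a,M=snap('wrist','w0.png')
T=np.linalg.inv(M['camera_from_world']);print(T.round(3),M['mtx'])
find('wrist',M,['tin0','spill_tray','plug0','spindle'])
E
```

```text
2.425 [ 0.50275002 -0.00363224  0.41992563] [ 6.76021412e-01  3.06501828e+00 -1.57555948e-03] [-0.03  0.07 -0.02  1.64  0.    1.42  1.09] [ 0.66133903  0.66084772 -0.35638705]
[[ 0.421 -0.87  -0.257  0.433]
 [ 0.907  0.403  0.121  0.028]
 [-0.002 -0.285  0.959  0.579]
 [ 0.     0.     0.     1.   ]] [[325.06904896   0.         280.63909909]
 [  0.         325.06904896 209.93693054]
 [  0.           0.           1.        ]]
wrist tin0 0.81 [0.468 0.151 0.058] [364. 100.]
wrist tin0 0.79 [ 0.44  -0.01   0.056] [261. 129.]
wrist tin0 0.65 [ 0.449 -0.149  0.056] [187. 171.]
wrist spill_tray 0.62 [ 0.64  -0.001  0.004] [313. 225.]
wrist spill_tray 0.35 [0.472 0.153 0.058] [367. 101.]
wrist plug0 0.83 [ 0.396 -0.362  0.017] [ 73. 190.]
wrist plug0 0.82 [0.432 0.328 0.021] [459.  27.]
wrist plug0 0.69 [0.476 0.4   0.023] [513.  34.]
wrist spindle 0.64 [ 0.637 -0.242  0.012] [199. 274.]
```

View pics/w0.png

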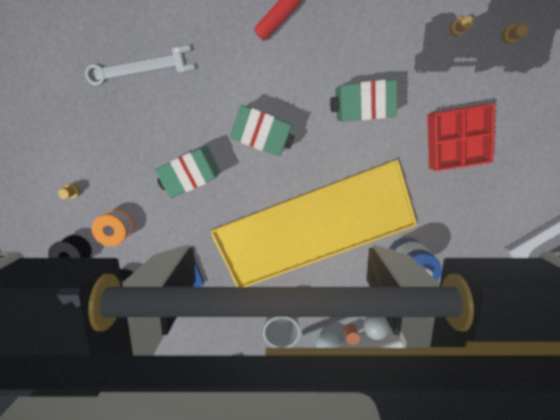

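The wrist view shows the tins clearly. A is at (187,171) with its cap left at (161,184). B is at (262,130) with its cap right at (291,142). C is at (367,100) with its cap left at (335,104). The orange spool is at (112,228), with a black one at (70,250).

I'll rectify this view onto the tins' top plane to measure them.

```bash
cat >> h.py <<'E'
def warp(im,M,z,x0,x1,y0,y1,s,fn=None):
    w,h=int((y1-y0)*s),int((x1-x0)*s)
    W=[(x1,y1),(x1,y0),(x0,y0),(x0,y1)]
    src=np.float32([proj(M,[x,y,z]) for x,y in W]); dst=np.float32([(0,0),(w,0),(w,h),(0,h)])
    o=cv2.warpPerspective(im,cv2.getPerspectiveTransform(src,dst),(w,h))
    if fn:
        for k in np.arange(np.ceil(x0*20)/20,x1,.05):
            cv2.line(o,(0,int((x1-k)*s)),(6,int((x1-k)*s)),(0,0,255),1)
        for k in np.arange(np.ceil(y0*20)/20,y1,.05): cv2.line(o,(int((y1-k)*s),0),(int((y1-k)*s),6),(0,0,255),1)
        cv2.imwrite('pics/'+fn,o)
    return o
E
python3 - <<'E'
from h import *
im=cv2.imread('pics/w0.png'); M=arm.camera_model('wrist')
warp(im,M,.054,.37,.54,-.22,.23,1700,'wp0.png')
o=warp(im,M,.012,.5,.76,-.22,.23,1000)
hsv=cv2.cvtColor(o,cv2.COLOR_BGR2HSV)
m=cv2.inRange(hsv,(18,150,80),(35,255,255)); m=cv2.morphologyEx(m,cv2.MORPH_OPEN,np.ones((5,5)))
c=max(cv2.findContours(m,0,1)[0],key=cv2.contourArea);r=cv2.minAreaRect(c)
print('tray',.76-r[0][1]/1000,.23-r[0][0]/1000,r)
print([(round(.76-b[1]/1000,3),round(.23-b[0]/1000,3)) for b in cv2.boxPoints(r)])
E
```

```text
tray 0.6365872039794922 0.005643218994140636 ((224.35678100585938, 123.41279602050781), (354.8459777832031, 127.7580795288086), 2.5261168479919434)
[(np.float32(0.581), np.float32(0.186)), (np.float32(0.708), np.float32(0.18)), (np.float32(0.693), np.float32(-0.174)), (np.float32(0.565), np.float32(-0.169))]
```

View pics/wp0.png

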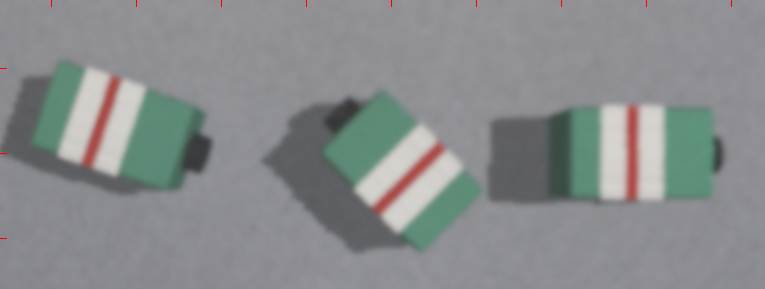

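```bash
cat >> h.py <<'E'
def Rv(phi,tilt=0):
    p=np.radians(phi); c,s=np.cos(p),np.sin(p)
    return R.from_matrix(np.array([[c,s,0],[s,-c,0],[0,0,-1.]]))*R.from_rotvec([0,np.radians(tilt),0])
def plan(wps,start=None):
    """wps: list of (grasp point, R). prints rows from measured pose"""
    o=arm.get_obs(); p=o['position']; r=R.from_rotvec(o['ee_rot'])
    if start is not None: p,r=start[0]+.019*start[1].as_matrix()[:,2],start[1]
    for g,q in wps:
        t=np.array(g)+.019*q.as_matrix()[:,2]
        w=(r.inv()*q).as_rotvec(); n=int(max(1,np.ceil(np.linalg.norm(t-p)/.060-1e-3),np.ceil(np.degrees(np.linalg.norm(w))/10.2-1e-3)))
        print('--',n,'tot',np.linalg.norm(t-p).round(3))
        pp,rr=p,r
        last=None;k=0
        for i in range(1,n+1):
            pn=p+(t-p)*i/n; rn=r*R.from_rotvec(w*i/n)
            d=rr.inv().apply(pn-pp).round(4); a=np.degrees((rr.inv()*rn).as_rotvec()).round(1)
            s=', '.join(f'{v+0:g}' for v in [*d,*a])
            print(i,s); pp,rr=pn,rn
        p,r=t,q
E
cat > a.py <<'E'
from h import *
q=Rv(90,40); g=np.array([.4506,-.1546,.028]); b=q.as_matrix()[:,2]
plan([(g-.1*b,q),(g,q)])
E
python3 a.py
```

```text
-- 8 tot 0.393
1 -0.0051, -0.0265, 0.041, -2.9, 4.4, 7.9
2 -0.0119, -0.0273, 0.039, -2.9, 4.4, 7.9
3 -0.0185, -0.0271, 0.0365, -2.9, 4.4, 7.9
4 -0.0249, -0.0259, 0.0335, -2.9, 4.4, 7.9
5 -0.0308, -0.0237, 0.0301, -2.9, 4.4, 7.9
6 -0.036, -0.0205, 0.0264, -2.9, 4.4, 7.9
7 -0.0404, -0.0164, 0.0225, -2.9, 4.4, 7.9
8 -0.0439, -0.0117, 0.0185, -2.9, 4.4, 7.9
-- 2 tot 0.1
1 0, 0, 0.05, 0, 0, 0
2 0, 0, 0.05, 0, 0, 0
```

Call:
servo_tool:
  series: [0,-0.0051,-0.0265,0.041,-2.9,4.4,7.9,0,-0.0119,-0.0273,0.039,-2.9,4.4,7.9,0,-0.0185,-0.0271,0.0365,-2.9,4.4,7.9,0,-0.0249,-0.0259,0.0335,-2.9,4.4,7.9,0,-0.0308,-0.0237,0.0301,-2.9,4.4,7.9,0,-0.036,-0.0205,0.0264,-2.9,4.4,7.9,0,-0.0404,-0.0164,0.0225,-2.9,4.4,7.9,0,-0.0439,-0.0117,0.0185,-2.9,4.4,7.9]
  newtons: 35

```text
time: 3.68
position: [0.4517, -0.2074, 0.0892]
ee_rot: [-1.826, -1.81, -0.671]
wrist_force: [0.7, -0.9, 0.7]
opening: 0.0916
grip_force: 0.0
```

Call:
servo_tool:
  series: [0,0,0,0,0,0,0,0,0,0,0,0,0,0]

```text
time: 3.92
position: [0.4514, -0.2066, 0.0902]
ee_rot: [-1.823, -1.814, -0.668]
wrist_force: [0.8, -0.6, 0.7]
opening: 0.0918
grip_force: 0.0
```

```bash
python3 - <<'E'
from h import *
a,M=snap('wrist','w1.png'); find('wrist',M,['tin0'])
o=arm.get_obs();print(o['joint_pos'].round(2))
q=Rv(90,40); g=np.array([.4506,-.1546,.028]); b=q.as_matrix()[:,2]
plan([(g-.1*b,q),(g,q)])
E
```

```text
wrist tin0 0.87 [ 0.452 -0.164  0.057] [281. 214.]
wrist tin0 0.62 [0.468 0.114 0.016] [293.   3.]
wrist tin0 0.59 [ 0.442 -0.024  0.057] [269.  63.]
[ 0.55  0.72  0.24  1.75 -0.66  1.31  1.16]
-- 1 tot 0.003
1 -0.0014, -0.0022, 0.0016, 0.5, 0.1, 0.1
-- 2 tot 0.1
1 0, 0, 0.05, 0, 0, 0
2 0, 0, 0.05, 0, 0, 0
```

View pics/w1.png

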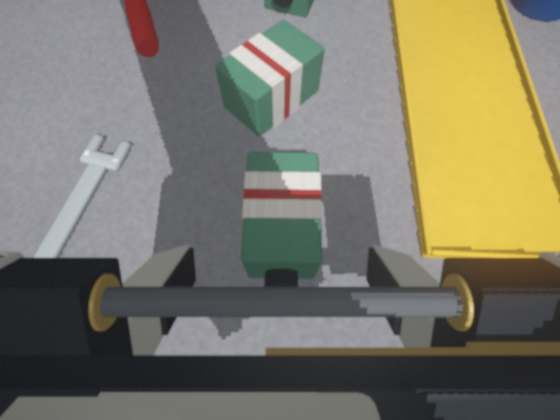

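The picture shows tin A at (282,213) centred between the fingers, with its cap toward the gripper at (281,277). I'll move in and grip.

Call:
servo_tool:
  series: [0,-0.001,-0.001,0.05,0,0,0,0,0,0,0.05,0,0,0,0,0,0,0,0,0,0]

```text
time: 4.4
position: [0.451, -0.1391, 0.0138]
ee_rot: [-1.816, -1.816, -0.669]
wrist_force: [0.7, 0.0, -0.2]
opening: 0.0918
grip_force: 0.0
```

Call:
servo_tool:
  series: [1,0,0,0,0,0,0,1,0,0,0,0,0,0,1,0,0,0,0,0,0,1,0,0,0,0,0,0,1,0,0,0,0,0,0,1,0,0,0,0,0,0]

```text
time: 5.15
position: [0.4515, -0.1452, 0.0135]
ee_rot: [-1.827, -1.814, -0.669]
wrist_force: [1.2, -2.7, 5.7]
opening: 0.0539
grip_force: 35.0
```

```bash
cat > b.py <<'E'
from h import *
o=arm.get_obs();print(o['joint_pos'].round(2),o['position'],o['opening'],o['grip_force'])
r=R.from_rotvec(o['ee_rot']);g=o['position']-.019*r.as_matrix()[:,2];print(g)
t=np.array([.6315,-.119,.085])
plan([(g+[0,0,.10],r),(t+[0,0,.07],r*R.from_rotvec(np.radians([0,-90,0]))*1),(t,Rv(92.5,-50))])
E
python3 b.py
```

```text
[ 0.51  0.8   0.19  1.86 -0.75  1.13  1.22] [ 0.45150642 -0.14521013  0.0134807 ] 0.053882218136045976 34.97461974620819
[ 0.45130972 -0.15739989  0.02805365]Traceback (most recent call last):
  File "b.py", line 5, in <module>
    plan([(g+[0,0,.10],r),(t+[0,0,.07],r*R.from_rotvec(np.radians([0,-90,0]))*1),(t,Rv(92.5,-50))])
                                       ~~~~~~~~~~~~~~~~~~~~~~~~~~~~~~~~~~~~~~^~
TypeError: Argument 'other' has incorrect type (expected scipy.spatial.transform._rotation.Rotation, got int)
```

```bash
sed -i 's/)\*1)/))/' b.py; python3 b.py
```

```text
[ 0.51  0.8   0.19  1.86 -0.75  1.13  1.22] [ 0.45150642 -0.14521013  0.0134807 ] 0.053882218136045976 34.97461974620819
[ 0.45130972 -0.15739989  0.02805365]
-- 2 tot 0.1
1 0.0321, 0.0003, -0.0383, 0, 0, 0
2 0.0321, 0.0003, -0.0383, 0, 0, 0
-- 9 tot 0.183
1 0.0032, 0.02, -0.0015, 0, -10, 0
2 0.0029, 0.02, -0.002, 0, -10, 0
3 0.0025, 0.02, -0.0025, 0, -10, 0
4 0.002, 0.02, -0.0028, 0, -10, 0
5 0.0015, 0.02, -0.0032, 0, -10, 0
6 0.0009, 0.02, -0.0034, 0, -10, 0
7 0.0003, 0.02, -0.0035, 0, -10, 0
8 -0.0003, 0.02, -0.0035, 0, -10, 0
9 -0.0009, 0.02, -0.0034, 0, -10, 0
-- 2 tot 0.07
1 0.0269, 0.0002, 0.0225, -1.1, 0, -1.1
2 0.0268, 0.0003, 0.0225, -1.1, 0, -1.1
```

Call:
servo_tool:
  series: [1,0.032,0,-0.0383,0,0,0,1,0.032,0,-0.0383,0,0,0,1,0.0032,0.02,-0.0015,0,-10,0,1,0.0029,0.02,-0.002,0,-10,0,1,0.0025,0.02,-0.0025,0,-10,0,1,0.002,0.02,-0.0028,0,-10,0,1,0.0015,0.02,-0.0032,0,-10,0]

```text
time: 6.02
position: [0.5503, -0.1381, 0.1294]
ee_rot: [2.135, 2.115, -0.188]
wrist_force: [-0.4, -0.3, -4.4]
opening: 0.054
grip_force: 35.0
```

Call:
servo_tool:
  series: [1,0.0009,0.02,-0.0034,0,-10,0,1,0.0003,0.02,-0.0035,0,-10,0,1,-0.0003,0.02,-0.0035,0,-10,0,1,-0.0009,0.02,-0.0034,0,-10,0,1,0,0,0,0,0,0,1,0,0,0,0,0,0]

```text
time: 6.78
position: [0.6292, -0.1334, 0.1415]
ee_rot: [1.71, 1.693, -0.798]
wrist_force: [-0.2, -0.8, -2.2]
opening: 0.0541
grip_force: 35.0
```

```bash
cat > c.py <<'E'
from h import *
import sys
x,y,z,phi,tilt=map(float,sys.argv[1:6])
o=arm.get_obs();print(o['time'],o['joint_pos'].round(2),o['position'].round(4),o['opening'].round(4),o['grip_force'],o['wrist_force'].round(1))
r=R.from_rotvec(o['ee_rot']);print('g',(o['position']-.019*r.as_matrix()[:,2]).round(4))
plan([((x,y,z),Rv(phi,tilt))])
E
python3 c.py .6315 -.119 .065 92.5 -50
```

```text
Traceback (most recent call last):
  File "c.py", line 4, in <module>
    o=arm.get_obs();print(o['time'],o['joint_pos'].round(2),o['position'].round(4),o['opening'].round(4),o['grip_force'],o['wrist_force'].round(1))
                                                                                   ^^^^^^^^^^^^^^^^^^
AttributeError: 'float' object has no attribute 'round'
```

```bash
sed -i "s/o\['opening'\].round(4)/o['opening']/" c.py
python3 c.py .6315 -.119 .065 92.5 -50; python3 - <<'E'
from h import *
snap('side','si1.png')
E
```

```text
6.775 [-0.79  0.88  0.77  1.71  0.36  0.94 -0.44] [ 0.6292 -0.1334  0.1415] 0.054141280306145935 34.961684346199036 [-0.2 -0.8 -2.2]
g [ 0.6293 -0.1188  0.1536]
-- 2 tot 0.089
1 0.034, 0.0014, 0.0285, -1.1, 0.1, -1
2 0.0339, 0.0014, 0.0285, -1.1, 0.1, -1
```

View pics/si1.png

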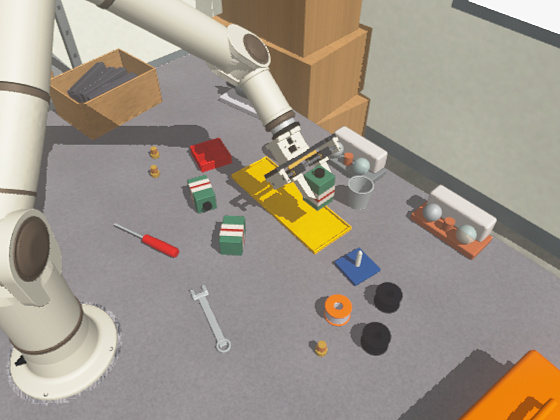

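The side view shows tin A held upright with its cap up at (320,173), above the −y end of the tray. I'll lower it now.

Call:
servo_tool:
  series: [1,0.034,0.0014,0.0285,-1.1,0.1,-1,1,0.0339,0.0014,0.0285,-1.1,0.1,-1,1,0,0,0,0,0,0,1,0,0,0,0,0,0]

```text
time: 7.32
position: [0.6343, -0.1344, 0.0566]
ee_rot: [1.665, 1.729, -0.768]
wrist_force: [-0.6, -0.9, -2.0]
opening: 0.054
grip_force: 35.0
```

Call:
servo_tool:
  series: [1,0.0023,0,0.0019,0,0,0,1,0,0,0,0,0,0]

```text
time: 7.58
position: [0.6343, -0.1327, 0.0519]
ee_rot: [1.663, 1.732, -0.767]
wrist_force: [0.8, -0.1, -3.0]
opening: 0.0538
grip_force: 35.0
```

Call:
servo_tool:
  series: [1,0.0023,0,0.0019,0,0,0,1,0,0,0,0,0,0]

```text
time: 7.82
position: [0.6334, -0.1326, 0.0474]
ee_rot: [1.661, 1.733, -0.77]
wrist_force: [-0.2, 0.2, -2.4]
opening: 0.0541
grip_force: 35.0
```

```bash
python3 c.py .6315 -.119 .057 92.5 -50
```

```text
7.825 [-0.78  1.02  0.72  1.73  0.35  0.79 -0.5 ] [ 0.6334 -0.1326  0.0474] 0.054051985690167656 34.962084889411926 [-0.2  0.2 -2.4]
g [ 0.6328 -0.1181  0.0597]
-- 1 tot 0.003
1 0.0015, -0.0013, 0.0024, 0.1, -0.1, -0.1
```

Call:
servo_tool:
  series: [1,0.0015,0,0.0013,0,0,0,1,0,0,0,0,0,0]

```text
time: 8.07
position: [0.6333, -0.1328, 0.0454]
ee_rot: [1.661, 1.733, -0.771]
wrist_force: [0.2, 0.0, -2.2]
opening: 0.0542
grip_force: 35.0
```

Call:
servo_tool:
  series: [1,0.0015,0,0.0013,0,0,0,1,0,0,0,0,0,0]

```text
time: 8.32
position: [0.6334, -0.1329, 0.0434]
ee_rot: [1.661, 1.733, -0.771]
wrist_force: [-0.7, 0.6, -2.3]
opening: 0.0539
grip_force: 35.0
```

Call:
servo_tool:
  series: [1,0.0012,0,0.0009,0,0,0,1,0,0,0,0,0,0]

```text
time: 8.57
position: [0.6334, -0.1327, 0.042]
ee_rot: [1.662, 1.733, -0.77]
wrist_force: [0.9, 0.1, -2.3]
opening: 0.0542
grip_force: 35.0
```

Call:
servo_tool:
  series: [1,0.0012,0,0.0009,0,0,0,1,0,0,0,0,0,0]

```text
time: 8.82
position: [0.6334, -0.1327, 0.0405]
ee_rot: [1.662, 1.733, -0.77]
wrist_force: [0.2, -0.2, -2.2]
opening: 0.0539
grip_force: 35.0
```

Call:
servo_tool:
  series: [1,0.0015,0,0.0013,0,0,0,1,0,0,0,0,0,0]

```text
time: 9.07
position: [0.6337, -0.1327, 0.0393]
ee_rot: [1.661, 1.732, -0.771]
wrist_force: [-1.5, 1.9, 3.3]
opening: 0.0539
grip_force: 35.0
```

```bash
python3 - <<'E'
from h import *
a,M=snap('side'); print(arm.get_obs()['wrist_force'])
p=proj(M,[.633,-.118,.05]).astype(int);print(p)
cv2.imwrite('pics/c1.png',cv2.resize(a[p[1]-60:p[1]+60,p[0]-70:p[0]+70],None,fx=5,fy=5,interpolation=2))
E
```

```text
[-2.09707242  2.07210922  3.3297066 ]
[315 214]
```

View pics/c1.png

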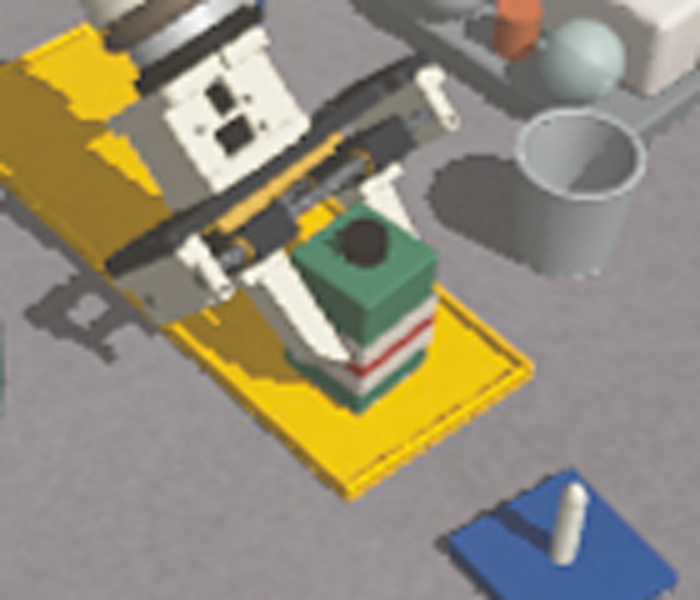

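Tin A stands upright on the tray floor (force shows contact). I'll release it and go to tin B.

Call:
servo_tool:
  series: [0,0,0,0,0,0,0,0,0,0,0,0,0,0,0,0,0,0,0,0,0,0,0,0,-0.03,0,0,0,0,0,0,-0.06,0,0,0,0,0,0,-0.06,0,0,0]

```text
time: 9.88
position: [0.6279, -0.0176, 0.1362]
ee_rot: [1.662, 1.732, -0.772]
wrist_force: [1.0, -0.8, -0.3]
opening: 0.0921
grip_force: 0.0
```

```bash
python3 - <<'E'
from h import *
print(arm.get_obs()['joint_pos'].round(2))
q=Rv(46.3,-40); g=np.array([.445,-.005,.028]); b=q.as_matrix()[:,2]
plan([((.56,-.03,.26),Rv(69,-45)),(g-.1*b+[0,0,.04],q),(g-.1*b,q),(g,q)])
a,M=snap('side');find('side',M,['tin0','plug0'])
E
```

```text
[-0.93  0.9   0.73  1.65  0.32  1.05 -0.5 ]
-- 3 tot 0.134
1 -0.0328, -0.0245, -0.0181, 5.8, 1.6, 5.3
2 -0.0345, -0.0232, -0.0167, 5.8, 1.6, 5.3
3 -0.0362, -0.0215, -0.0154, 5.8, 1.6, 5.3
-- 3 tot 0.157
1 0.0377, -0.0321, 0.0172, 5.1, 1.6, 5.6
2 0.034, -0.0339, 0.0212, 5.1, 1.6, 5.6
3 0.03, -0.0349, 0.0252, 5.1, 1.6, 5.6
-- 1 tot 0.04
1 0.0257, 0, 0.0306, 0, 0, 0
-- 2 tot 0.1
1 0, 0, 0.05, 0, 0, 0
2 0, 0, 0.05, 0, 0, 0
side tin0 0.91 [0.468 0.139 0.058] [203. 191.]
side tin0 0.75 [ 0.62  -0.132  0.073] [317. 214.]
side tin0 0.29 [0.595 0.279 0.022] [211. 154.]
side plug0 0.69 [0.596 0.285 0.018] [210. 154.]
side plug0 0.61 [0.429 0.329 0.024] [154. 171.]
side plug0 0.55 [0.479 0.399 0.014] [156. 154.]
side plug0 0.47 [ 0.393 -0.372  0.024] [321. 348.]
```

Call:
servo_tool:
  series: [0,-0.0328,-0.0245,-0.0181,5.8,1.6,5.3,0,-0.0345,-0.0232,-0.0167,5.8,1.6,5.3,0,-0.0362,-0.0215,-0.0154,5.8,1.6,5.3,0,0.0377,-0.0321,0.0172,5.1,1.6,5.6,0,0.034,-0.0339,0.0212,5.1,1.6,5.6,0,0.03,-0.0349,0.0252,5.1,1.6,5.6,0,0,0,0,0,0,0,0,0,0,0,0,0,0]

```text
time: 11.02
position: [0.4824, 0.0302, 0.1298]
ee_rot: [2.501, 1.066, -0.911]
wrist_force: [1.3, 0.3, 1.2]
opening: 0.0918
grip_force: 0.0
```

```bash
python3 - <<'E'
from h import *
a,M=snap('wrist','w2.png');find('wrist',M,['tin0'])
warp(a,M,.054,.38,.52,-.1,.1,3000,'wp2.png')
q=Rv(46.3,-40); g=np.array([.445,-.005,.028]); b=q.as_matrix()[:,2]
print(arm.get_obs()['joint_pos'].round(2))
plan([(g-.1*b,q),(g,q)])
E
```

```text
wrist tin0 0.72 [0.475 0.144 0.06 ] [95. 49.]
wrist tin0 0.6 [ 0.612 -0.092  0.034] [536. 132.]
[-0.84  0.85  0.76  1.63 -0.12  1.41 -0.83]
-- 1 tot 0.04
1 0.0257, -0.0026, 0.0308, 0.2, 0, -0.2
-- 2 tot 0.1
1 0, 0, 0.05, 0, 0, 0
2 0, 0, 0.05, 0, 0, 0
```

View pics/wp2.png

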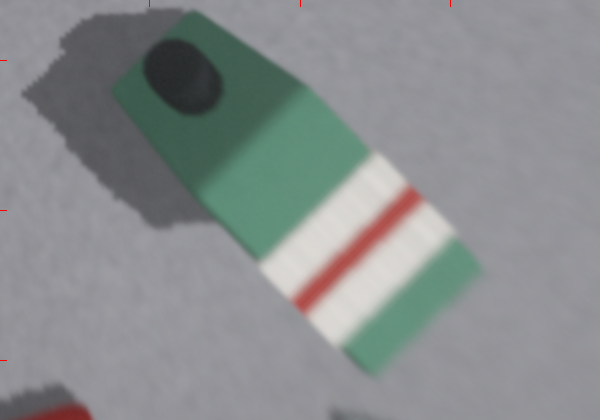

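The rectified view shows tin B with its cap at upper left, (183,77). The top face is centred at (341,231), so the centre is about (0.442, −0.013) and the cap heading 44°.

```bash
python3 - <<'E'
from h import *
q=Rv(44,-40); g=np.array([.447,-.0076,.028]); b=q.as_matrix()[:,2]
plan([(g-.1*b,q),(g,q)])
E
```

```text
-- 1 tot 0.04
1 0.0253, 0.0027, 0.0311, 1.6, 0, 1.6
-- 2 tot 0.1
1 0, 0, 0.05, 0, 0, 0
2 0, 0, 0.05, 0, 0, 0
```

Call:
servo_tool:
  series: [0,0.0253,0.0027,0.0311,1.6,0,1.6,0,0,0,0.05,0,0,0,0,0,0,0.05,0,0,0,0,0,0,0,0,0,0,0,0,0,0,0,0,0]

```text
time: 11.75
position: [0.4384, -0.0147, 0.0132]
ee_rot: [2.535, 1.024, -0.921]
wrist_force: [-0.7, -0.4, 1.3]
opening: 0.0918
grip_force: 0.0
```

Call:
servo_tool:
  series: [1,0,0,0,0,0,0,1,0,0,0,0,0,0,1,0,0,0,0,0,0,1,0,0,0,0,0,0,1,0,0,0,0,0,0]

```text
time: 12.38
position: [0.4371, -0.015, 0.0123]
ee_rot: [2.534, 1.023, -0.924]
wrist_force: [0.6, 0.3, 1.1]
opening: 0.0537
grip_force: 35.0
```

```bash
cat > b.py <<'E'
from h import *
import sys
x,y,phi,s=map(float,sys.argv[1:5])
o=arm.get_obs();print(o['joint_pos'].round(2),o['position'],o['opening'],o['grip_force'])
r=R.from_rotvec(o['ee_rot']);g=o['position']-.019*r.as_matrix()[:,2];print(g)
t=np.array([x,y,.15])
plan([(g+[0,0,.12],r),(t,r*R.from_rotvec(np.radians([0,s*90,0]))),(t,Rv(phi,s*50)),(t-[0,0,.085],Rv(phi,s*50))])
E
python3 b.py .617 .006 2.5 1
```

```text
[-0.78  0.98  0.7   1.77 -0.2   1.17 -0.82] [ 0.43708689 -0.01498387  0.01231249] 0.0537295228656578 34.999571442604065
[ 0.44589101 -0.00650552  0.02685914]
-- 2 tot 0.12
1 -0.0386, 0, -0.0459, 0, 0, 0
2 -0.0386, 0, -0.0459, 0, 0, 0
-- 9 tot 0.193
1 0.0131, 0.0122, -0.0118, 0, 10, 0
2 0.015, 0.0122, -0.0094, 0, 10, 0
3 0.0163, 0.0122, -0.0066, 0, 10, 0
4 0.0172, 0.0122, -0.0037, 0, 10, 0
5 0.0176, 0.0122, -0.0006, 0, 10, 0
6 0.0175, 0.0122, 0.0024, 0, 10, 0
7 0.0168, 0.0122, 0.0054, 0, 10, 0
8 0.0156, 0.0122, 0.0083, 0, 10, 0
9 0.0139, 0.0122, 0.0108, 0, 10, 0
-- 5 tot 0.01
1 -0.0005, 0.0019, -0.0006, -6.4, 0, 5.3
2 -0.0003, 0.002, -0.0003, -6.4, 0, 5.3
3 -0.0001, 0.0021, -0.0001, -6.4, 0, 5.3
4 0.0001, 0.0021, 0.0001, -6.4, 0, 5.3
5 0.0003, 0.002, 0.0003, -6.4, 0, 5.3
-- 2 tot 0.085
1 -0.0326, 0, 0.0273, 0, 0, 0
2 -0.0326, 0, 0.0273, 0, 0, 0
```

Call:
servo_tool:
  series: [1,-0.0386,0,-0.0459,0,0,0,1,-0.0386,0,-0.0459,0,0,0,1,0.0131,0.0122,-0.0118,0,10,0,1,0.015,0.0122,-0.0094,0,10,0,1,0.0163,0.0122,-0.0066,0,10,0,1,0.0172,0.0122,-0.0037,0,10,0,1,0.0176,0.0122,-0.0006,0,10,0]

```text
time: 13.25
position: [0.5429, 0.0023, 0.1358]
ee_rot: [-2.842, -1.146, -0.255]
wrist_force: [0.5, 0.3, -2.9]
opening: 0.054
grip_force: 35.0
```

Call:
servo_tool:
  series: [1,0.0175,0.0122,0.0024,0,10,0,1,0.0168,0.0122,0.0054,0,10,0,1,0.0156,0.0122,0.0083,0,10,0,1,0.0139,0.0122,0.0108,0,10,0,1,-0.0005,0.0019,-0.0006,-6.4,0,5.3,1,-0.0003,0.002,-0.0003,-6.4,0,5.3,1,0,0.0021,0,-6.4,0,5.3,1,0,0.0021,0,-6.4,0,5.3]

```text
time: 14.25
position: [0.6099, -0.0036, 0.1424]
ee_rot: [-2.839, -0.568, -0.931]
wrist_force: [-0.9, -0.5, -4.1]
opening: 0.0536
grip_force: 35.0
```

Call:
servo_tool:
  series: [1,0.0003,0.002,0.0003,-6.4,0,5.3,1,0,0,0,0,0,0,1,0,0,0,0,0,0]

```text
time: 14.62
position: [0.6106, -0.0025, 0.1422]
ee_rot: [-2.888, -0.522, -0.913]
wrist_force: [-0.5, 1.0, -1.9]
opening: 0.0535
grip_force: 35.0
```

```bash
python3 c.py .617 .006 .062 2.5 50; python3 - <<'E'
from h import *
a,M=snap('side');find('side',M,['tin0'])
E
```

```text
14.625 [ 0.16  0.3  -0.08  2.24 -1.41  0.19  0.22] [ 0.6106 -0.0025  0.1422] 0.0535465547842129 34.999215602874756 [-0.5  1.  -1.9]
g [ 0.6002 -0.0056  0.1578]
-- 3 tot 0.095
1 -0.0113, -0.0017, 0.0296, -3.4, 4.9, 4.8
2 -0.0139, -0.0023, 0.0284, -3.4, 4.9, 4.8
3 -0.0165, -0.0027, 0.0269, -3.4, 4.9, 4.8
side tin0 0.97 [ 0.617 -0.129  0.071] [315. 215.]
side tin0 0.82 [ 0.578 -0.023  0.138] [275. 181.]
side tin0 0.67 [0.466 0.141 0.055] [202. 191.]
side tin0 0.42 [ 0.625 -0.02   0.006] [287. 208.]
```

```bash
python3 - <<'E'
from h import *
plan([((.60,.02,.18),Rv(55,50)),((.628,.10,.18),Rv(87.4,50))])
E
```

```text
-- 4 tot 0.045
1 0.0059, -0.0085, -0.0041, 6.4, 3.9, -6.2
2 0.007, -0.0082, -0.0028, 6.4, 3.9, -6.2
3 0.008, -0.0076, -0.0014, 6.4, 3.9, -6.2
4 0.0089, -0.0068, 0, 6.4, 3.9, -6.2
-- 4 tot 0.085
1 0.0127, -0.0077, 0.0152, 6.2, 0, -5.2
2 0.0133, -0.0048, 0.0159, 6.2, 0, -5.2
3 0.0136, -0.0018, 0.0162, 6.2, 0, -5.2
4 0.0137, 0.0012, 0.0163, 6.2, 0, -5.2
```

Call:
servo_tool:
  series: [1,0.0059,-0.0085,-0.0041,6.4,3.9,-6.2,1,0.007,-0.0082,-0.0028,6.4,3.9,-6.2,1,0.008,-0.0076,-0.0014,6.4,3.9,-6.2,1,0.0089,-0.0068,0,6.4,3.9,-6.2,1,0,0,0,0,0,0]

```text
time: 15.35
position: [0.6111, 0.0235, 0.1577]
ee_rot: [-2.347, -1.092, -1.027]
wrist_force: [0.1, 0.2, -1.8]
opening: 0.0538
grip_force: 35.0
```

```bash
python3 c.py .628 .10 .18 87.4 50
```

```text
15.35 [ 0.71  0.5  -0.44  2.1  -1.18  0.62  0.66] [0.6111 0.0235 0.1577] 0.053765015000292654 34.998342990875244 [ 0.1  0.2 -1.8]
g [0.6023 0.0126 0.1705]
-- 4 tot 0.093
1 0.0154, -0.0112, 0.0134, 6.9, 0.5, -6.3
2 0.0163, -0.0078, 0.0147, 6.9, 0.5, -6.3
3 0.0169, -0.0042, 0.0156, 6.9, 0.5, -6.3
4 0.017, -0.0004, 0.016, 6.9, 0.5, -6.3
```

Out of the limits now. I'll continue to the +y end, pointing +y.

Call:
servo_tool:
  series: [1,0.0154,-0.0112,0.0134,6.9,0.5,-6.3,1,0.0163,-0.0078,0.0147,6.9,0.5,-6.3,1,0.0169,-0.0042,0.0156,6.9,0.5,-6.3,1,0.017,0,0.016,6.9,0.5,-6.3,1,0,0,0,0,0,0]

```text
time: 15.98
position: [0.6284, 0.1234, 0.1695]
ee_rot: [-1.731, -1.68, -0.812]
wrist_force: [-0.0, -0.5, -1.6]
opening: 0.0539
grip_force: 35.0
```

```bash
python3 c.py .628 .145 .068 87.4 50
```

```text
15.975 [ 0.5   0.71 -0.41  1.7  -0.71  1.04  0.59] [0.6284 0.1234 0.1695] 0.053908493753641276 34.99895095825195 [-0.  -0.5 -1.6]
g [0.6279 0.1088 0.1817]
-- 2 tot 0.119
1 -0.032, -0.0006, 0.0503, -0.3, -0.1, 0.3
2 -0.032, -0.0006, 0.0504, -0.3, -0.1, 0.3
```

Call:
servo_tool:
  series: [1,-0.032,-0.0006,0.0503,-0.3,0,0.3,1,-0.032,-0.0006,0.0504,-0.3,0,0.3,1,0,0,0,0,0,0,1,0,0,0,0,0,0]

```text
time: 16.48
position: [0.628, 0.1551, 0.0566]
ee_rot: [-1.751, -1.666, -0.816]
wrist_force: [0.7, 0.4, -1.7]
opening: 0.0537
grip_force: 35.0
```

Call:
servo_tool:
  series: [1,-0.003,0,0.0026,0,0,0,1,-0.0023,0,0.0019,0,0,0,1,0,0,0,0,0,0]

```text
time: 16.85
position: [0.6275, 0.1554, 0.0485]
ee_rot: [-1.749, -1.669, -0.815]
wrist_force: [-0.4, -0.7, -1.8]
opening: 0.0539
grip_force: 35.0
```

Call:
servo_tool:
  series: [1,-0.0015,0,0.0013,0,0,0,1,0,0,0,0,0,0]

```text
time: 17.1
position: [0.6267, 0.1561, 0.0456]
ee_rot: [-1.748, -1.667, -0.813]
wrist_force: [0.3, -0.4, -2.3]
opening: 0.0542
grip_force: 35.0
```

Call:
servo_tool:
  series: [1,-0.0015,0,0.0013,0,0,0,1,0,0,0,0,0,0]

```text
time: 17.35
position: [0.6266, 0.1562, 0.0434]
ee_rot: [-1.748, -1.667, -0.813]
wrist_force: [-0.8, 0.5, -1.8]
opening: 0.0536
grip_force: 35.0
```

```bash
python3 c.py .628 .145 .054 87.4 50
```

```text
17.35 [ 0.46  0.9  -0.42  1.73 -0.75  0.84  0.72] [0.6266 0.1562 0.0434] 0.053600573757980934 34.99931037425995 [-0.8  0.5 -1.8]
g [0.626  0.1416 0.0556]
-- 1 tot 0.004
1 0.001, 0.0019, 0.0037, 0, 0, -0.1
```

Call:
servo_tool:
  series: [1,-0.0015,0,0.0013,0,0,0,1,0,0,0,0,0,0]

```text
time: 17.6
position: [0.6267, 0.1561, 0.0414]
ee_rot: [-1.748, -1.667, -0.813]
wrist_force: [1.0, 0.2, -1.7]
opening: 0.0537
grip_force: 35.0
```

Call:
servo_tool:
  series: [1,-0.0015,0,0.0013,0,0,0,1,0,0,0,0,0,0]

```text
time: 17.85
position: [0.627, 0.1561, 0.0401]
ee_rot: [-1.748, -1.667, -0.814]
wrist_force: [-1.4, -1.0, 1.7]
opening: 0.0535
grip_force: 35.0
```

Call:
servo_tool:
  series: [0,0,0,0,0,0,0,0,0,0,0,0,0,0,0,0,0,0,0,0,0,0,0,0,-0.03,0,0,0,0,0,0,-0.06,0,0,0,0,0,0,-0.06,0,0,0]

```text
time: 18.6
position: [0.621, 0.0409, 0.1371]
ee_rot: [-1.747, -1.667, -0.813]
wrist_force: [0.7, -0.7, 0.9]
opening: 0.0918
grip_force: 0.0
```

```bash
python3 - <<'E'
from h import *
print(arm.get_obs()['joint_pos'].round(2))
q=Rv(71.6,50); g=np.array([.4655,.155,.028]); b=q.as_matrix()[:,2]
plan([((.56,.05,.25),Rv(80,0)),(g-.1*b+[0,0,.05],q),(g-.1*b,q),(g,q)])
E
```

```text
[ 0.59  0.77 -0.36  1.67 -0.67  1.1   0.67]
-- 5 tot 0.112
1 0.0152, -0.0123, -0.0111, -0.7, -10, 1.4
2 0.0127, -0.0125, -0.0137, -0.7, -10, 1.4
3 0.0098, -0.0126, -0.0158, -0.7, -10, 1.4
4 0.0066, -0.0126, -0.0174, -0.7, -10, 1.4
5 0.0032, -0.0125, -0.0184, -0.7, -10, 1.4
-- 5 tot 0.159
1 0.0051, -0.0241, 0.0202, -0.7, 10, 1.6
2 0.0009, -0.0244, 0.0204, -0.7, 10, 1.6
3 -0.0033, -0.0246, 0.0199, -0.7, 10, 1.6
4 -0.0073, -0.0247, 0.0186, -0.7, 10, 1.6
5 -0.0111, -0.0247, 0.0167, -0.7, 10, 1.6
-- 1 tot 0.05
1 -0.0383, 0, 0.0321, 0, 0, 0
-- 2 tot 0.1
1 0, 0, 0.05, 0, 0, 0
2 0, 0, 0.05, 0, 0, 0
```

Call:
servo_tool:
  series: [0,0.0152,-0.0123,-0.0111,-0.7,-10,1.4,0,0.0127,-0.0125,-0.0137,-0.7,-10,1.4,0,0.0098,-0.0126,-0.0158,-0.7,-10,1.4,0,0.0066,-0.0126,-0.0174,-0.7,-10,1.4,0,0.0032,-0.0125,-0.0184,-0.7,-10,1.4]

```text
time: 19.23
position: [0.5604, 0.0509, 0.2322]
ee_rot: [2.405, 2.006, -0.001]
wrist_force: [-1.1, 1.0, -2.1]
opening: 0.0919
grip_force: 0.0
```

Call:
servo_tool:
  series: [0,0.0051,-0.0241,0.0202,-0.7,10,1.6,0,0.0009,-0.0244,0.0204,-0.7,10,1.6,0,-0.0033,-0.0246,0.0199,-0.7,10,1.6,0,-0.0073,-0.0247,0.0186,-0.7,10,1.6,0,-0.0111,-0.0247,0.0167,-0.7,10,1.6,0,0,0,0,0,0,0,0,0,0,0,0,0,0]

```text
time: 20.1
position: [0.4535, 0.0933, 0.135]
ee_rot: [-2.042, -1.492, -0.86]
wrist_force: [0.4, -0.3, -0.8]
opening: 0.0915
grip_force: 0.0
```

```bash
python3 - <<'E'
from h import *
print(arm.get_obs()['joint_pos'].round(2))
a,M=snap('wrist','w3.png');find('wrist',M,['tin0','plug0','pocket_tray'])
warp(a,M,.054,.40,.53,.06,.26,3000,'wp3.png')
E
```

```text
[ 0.59  0.42 -0.3   2.27 -1.05  0.81  0.89]
wrist tin0 0.86 [0.467 0.147 0.058] [278. 232.]
wrist tin0 0.69 [0.608 0.132 0.084] [452. 186.]
wrist plug0 0.72 [0.43  0.325 0.018] [203. 125.]
wrist plug0 0.7 [0.479 0.396 0.021] [230.  76.]
wrist pocket_tray 0.85 [0.594 0.281 0.022] [347. 117.]
wrist pocket_tray 0.25 [0.469 0.147 0.059] [280. 231.]
```

View pics/wp3.png

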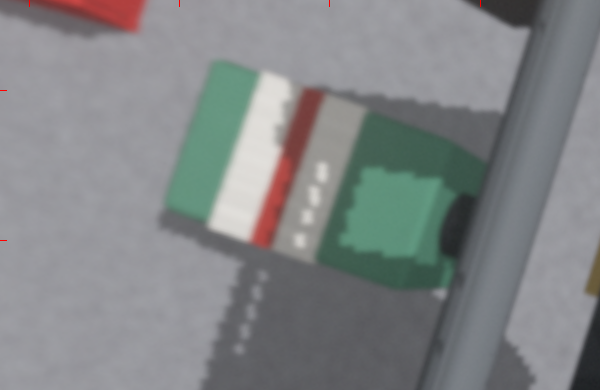

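Tin C shows its foot edge from (215,60) to (165,207) and its cap at right (460,225). That puts the centre near (0.470, 0.158) with axis φ = 71.

```bash
python3 - <<'E'
from h import *
q=Rv(71.1,50); g=np.array([.4684,.1533,.028]); b=q.as_matrix()[:,2]
plan([(g-.1*b,q),(g,q)])
E
```

```text
-- 1 tot 0.056
1 -0.0409, -0.0054, 0.0379, -1.3, 4.1, 0.9
-- 2 tot 0.1
1 0, 0, 0.05, 0, 0, 0
2 0, 0, 0.05, 0, 0, 0
```

Call:
servo_tool:
  series: [0,-0.0409,-0.0054,0.0379,-1.3,4.1,0.9,0,0,0,0.03,0,0,0,0,0,0,0,0,0,0]

```text
time: 20.68
position: [0.4538, 0.118, 0.0593]
ee_rot: [-2.009, -1.433, -0.936]
wrist_force: [-0.0, -0.7, 0.4]
opening: 0.0916
grip_force: 0.0
```

```bash
python3 c.py .4684 .1533 .028 71.1 50
```

```text
20.675 [ 0.64  0.67 -0.36  2.3  -1.28  0.69  1.22] [0.4538 0.118  0.0593] 0.09163525560150805 0.0 [-0.  -0.7  0.4]
g [0.4492 0.1042 0.0715]
-- 2 tot 0.068
1 0.0001, 0.0013, 0.0342, -0.1, -0.1, -0.1
2 0.0002, 0.0012, 0.0342, -0.1, -0.1, -0.1
```

Call:
servo_tool:
  series: [0,0,0.0013,0.034,0,0,0,0,0,0.0012,0.034,0,0,0,0,0,0,0,0,0,0,0,0,0,0,0,0,0]

```text
time: 21.18
position: [0.4746, 0.1632, 0.0169]
ee_rot: [-2.015, -1.434, -0.94]
wrist_force: [0.7, 0.3, 0.3]
opening: 0.0916
grip_force: 0.0
```

Call:
servo_tool:
  series: [1,0,0,0,0,0,0,1,0,0,0,0,0,0,1,0,0,0,0,0,0,1,0,0,0,0,0,0,1,0,0,0,0,0,0]

```text
time: 21.8
position: [0.4738, 0.1641, 0.0162]
ee_rot: [-2.014, -1.433, -0.939]
wrist_force: [-0.2, -2.0, 2.5]
opening: 0.0537
grip_force: 35.0
```

```bash
cat > b.py <<'E'
from h import *
import sys
x,y,phi,s,f=map(float,sys.argv[1:6])
o=arm.get_obs();print(o['joint_pos'].round(2),o['position'],o['opening'],o['grip_force'])
r=R.from_rotvec(o['ee_rot']);g=o['position']-.019*r.as_matrix()[:,2];print(g)
t=np.array([x,y,.19])
plan([(g+[0,0,.12],r),(t,r*R.from_rotvec(np.radians([0,s*90,0]))),(t,Rv(phi,s*f)),(t-[0,0,.125],Rv(phi,s*f))])
E
python3 b.py .631 .003 87.4 -1 40
```

```text
[ 0.69  0.84 -0.56  2.27 -1.41  0.47  1.35] [0.47380487 0.16414041 0.01615876] 0.05365288587745231 34.96183097362518
[0.4690682  0.15035867 0.02835005]
-- 2 tot 0.12
1 0.046, -0.0001, -0.0385, 0, 0, 0
2 0.046, -0.0001, -0.0385, 0, 0, 0
-- 9 tot 0.234
1 -0.0047, 0.0223, -0.0125, 0, -10, 0
2 -0.0068, 0.0223, -0.0115, 0, -10, 0
3 -0.0087, 0.0223, -0.0101, 0, -10, 0
4 -0.0103, 0.0223, -0.0085, 0, -10, 0
5 -0.0116, 0.0223, -0.0065, 0, -10, 0
6 -0.0126, 0.0223, -0.0044, 0, -10, 0
7 -0.0131, 0.0223, -0.0022, 0, -10, 0
8 -0.0133, 0.0223, 0.0001, 0, -10, 0
9 -0.0131, 0.0223, 0.0024, 0, -10, 0
-- 2 tot 0.004
1 0.0002, 0.0017, -0.0002, -5.3, -0.1, -6.3
2 0, 0.0018, 0, -5.3, -0.1, -6.3
-- 3 tot 0.125
1 0.0268, 0, 0.0319, 0, 0, 0
2 0.0268, 0, 0.0319, 0, 0, 0
3 0.0268, 0, 0.0319, 0, 0, 0
```

Call:
servo_tool:
  series: [1,0.046,0,-0.0385,0,0,0,1,0.046,0,-0.0385,0,0,0,1,-0.0047,0.0223,-0.0125,0,-10,0,1,-0.0068,0.0223,-0.0115,0,-10,0,1,-0.0087,0.0223,-0.0101,0,-10,0,1,-0.0103,0.0223,-0.0085,0,-10,0,1,-0.0116,0.0223,-0.0065,0,-10,0]

```text
time: 22.68
position: [0.544, 0.0808, 0.1465]
ee_rot: [-2.486, -1.791, -0.115]
wrist_force: [-0.8, 0.7, -3.2]
opening: 0.0538
grip_force: 35.0
```

Call:
servo_tool:
  series: [1,-0.0126,0.0223,-0.0044,0,-10,0,1,-0.0131,0.0223,-0.0022,0,-10,0,1,-0.0133,0.0223,0,0,-10,0,1,-0.0131,0.0223,0.0024,0,-10,0,1,0,0.0017,0,-5.3,0,-6.3,1,0,0.0018,0,-5.3,0,-6.3,1,0,0,0,0,0,0,1,0,0,0,0,0,0]

```text
time: 23.68
position: [0.6161, 0.0039, 0.1568]
ee_rot: [1.926, 1.847, -0.566]
wrist_force: [0.4, 0.7, -2.0]
opening: 0.0538
grip_force: 35.0
```

```bash
python3 c.py .631 .003 .075 87.4 -40; python3 - <<'E'
from h import *
a,M=snap('side','si3.png');find('side',M,['tin0'])
E
```

```text
23.675 [-0.43  0.61  0.1   1.66  0.54  1.16 -0.68] [0.6161 0.0039 0.1568] 0.053771595481470605 34.95965301990509 [ 0.4  0.7 -2. ]
g [0.6162 0.0144 0.1726]
-- 2 tot 0.098
1 0.0215, 0.0067, 0.0437, 0.5, -3.2, -0.1
2 0.0239, 0.0071, 0.0424, 0.5, -3.2, -0.1
side tin0 0.96 [ 0.619 -0.132  0.074] [317. 214.]
side tin0 0.83 [ 0.608 -0.007  0.192] [279. 156.]
side tin0 0.7 [0.613 0.119 0.06 ] [250. 169.]
```

Call:
servo_tool:
  series: [1,0.0215,0.0067,0.0437,0.5,-3.2,0,1,0.0239,0.0071,0.0424,0.5,-3.2,0,1,0,0,0,0,0,0,1,0,0,0,0,0,0]

```text
time: 24.28
position: [0.6316, -0.0094, 0.0618]
ee_rot: [1.864, 1.778, -0.675]
wrist_force: [0.5, -0.2, -1.6]
opening: 0.0537
grip_force: 35.0
```

```bash
python3 c.py .631 .003 .056 87.4 -40
```

```text
24.275 [-0.47  0.82  0.13  1.61  0.6   1.11 -0.79] [ 0.6316 -0.0094  0.0618] 0.053694900482988646 34.95941340923309 [ 0.5 -0.2 -1.6]
g [0.6321 0.0028 0.0764]
-- 1 tot 0.02
1 0.0132, -0.0012, 0.0155, 0.1, -0.1, -0.1
```

Call:
servo_tool:
  series: [1,0.011,0,0.013,0,0,0,1,0,0,0,0,0,0,1,0,0,0,0,0,0]

```text
time: 24.65
position: [0.631, -0.0088, 0.0446]
ee_rot: [1.864, 1.78, -0.674]
wrist_force: [1.0, 0.9, -2.0]
opening: 0.0538
grip_force: 35.0
```

Call:
servo_tool:
  series: [1,0.0013,0,0.0015,0,0,0,1,0,0,0,0,0,0]

```text
time: 24.9
position: [0.6311, -0.0087, 0.042]
ee_rot: [1.863, 1.78, -0.675]
wrist_force: [0.9, 1.0, 1.6]
opening: 0.0537
grip_force: 35.0
```

Call:
servo_tool:
  series: [1,0.0013,0,0.0015,0,0,0,1,0,0,0,0,0,0]

```text
time: 25.15
position: [0.6312, -0.0087, 0.0419]
ee_rot: [1.862, 1.778, -0.677]
wrist_force: [-2.7, 3.1, 13.6]
opening: 0.0538
grip_force: 35.0
```

Call:
servo_tool:
  series: [0,0,0,0,0,0,0,0,0,0,0,0,0,0,0,0,0,0,0,0,0,0,0,0,-0.03,0,0,0,0,0,0,-0.06,0,0,0,0,0,0,-0.06,0,0,0]

```text
time: 25.9
position: [0.6343, 0.0877, 0.155]
ee_rot: [1.863, 1.78, -0.679]
wrist_force: [0.9, 0.1, -0.8]
opening: 0.0915
grip_force: 0.0
```

```bash
python3 - <<'E'
from h import *
print(arm.get_obs()['joint_pos'].round(2))
plan([((.59,.1,.30),Rv(90,0)),((.51,.24,.32),Rv(90,0))])
E
```

```text
[-0.56  0.75  0.1   1.47  0.54  1.35 -0.76]
-- 4 tot 0.134
1 -0.0183, -0.0112, -0.0258, -0.2, 10, -0.6
2 -0.0134, -0.0113, -0.0286, -0.2, 10, -0.6
3 -0.0081, -0.0113, -0.0305, -0.2, 10, -0.6
4 -0.0026, -0.0112, -0.0315, -0.2, 10, -0.6
-- 3 tot 0.162
1 0.0467, -0.0267, -0.0067, 0, 0, 0
2 0.0467, -0.0267, -0.0067, 0, 0, 0
3 0.0467, -0.0267, -0.0067, 0, 0, 0
```

Call:
servo_tool:
  series: [0,-0.0183,-0.0112,-0.0258,0,10,-0.6,0,-0.0134,-0.0113,-0.0286,0,10,-0.6,0,-0.0081,-0.0113,-0.0305,0,10,-0.6,0,-0.0026,-0.0112,-0.0315,0,10,-0.6,0,0.0467,-0.0267,-0.0067,0,0,0,0,0.0467,-0.0267,-0.0067,0,0,0,0,0.0467,-0.0267,-0.0067,0,0,0,0,0,0,0,0,0,0]

```text
time: 26.9
position: [0.5092, 0.2456, 0.3025]
ee_rot: [-2.21, -2.215, 0.011]
wrist_force: [-0.0, 0.3, -0.5]
opening: 0.0917
grip_force: 0.0
```

Call:
servo_tool:
  series: [0,0,0,0,0,0,0,0,0,0,0,0,0,0]

```text
time: 27.15
position: [0.5128, 0.2384, 0.3013]
ee_rot: [-2.225, -2.204, 0.015]
wrist_force: [0.6, -0.5, -0.6]
opening: 0.092
grip_force: 0.0
```

```bash
python3 - <<'E'
from h import *
a,M=snap('wrist','w4.png');find('wrist',M,['tin0','plug0','pocket_tray'])
o=warp(a,M,.030,.52,.68,.2,.36,1500)
hsv=cv2.cvtColor(o,cv2.COLOR_BGR2HSV)
m=cv2.inRange(hsv,(0,120,50),(8,255,255))|cv2.inRange(hsv,(172,120,50),(180,255,255))
c=max(cv2.findContours(m,0,1)[0],key=cv2.contourArea);r=cv2.minAreaRect(c)
print('tray',.68-r[0][1]/1500,.36-r[0][0]/1500,np.array(r[1])/1500,r[2])
cv2.imwrite('pics/w4b.png',np.hstack([cv2.resize(o,None,fx=1.66,fy=1.66),warp(a,M,.032,.4,.53,.29,.42,3077)]))
b,S=snap('scene');find('scene',S,['tin0','plug0']);b,S=snap('side');find('side',S,['tin0','plug0'])
E
```

```text
wrist tin0 0.87 [0.608 0.163 0.084] [361. 240.]
wrist tin0 0.66 [0.625 0.028 0.079] [367. 331.]
wrist plug0 0.91 [0.435 0.332 0.03 ] [222. 100.]
wrist plug0 0.57 [0.479 0.402 0.03 ] [255.  37.]
wrist pocket_tray 0.79 [0.6   0.287 0.011] [348. 134.]
tray 0.5951627146402996 0.2863109639485677 [0.09605522 0.09743801] 15.732006072998047Traceback (most recent call last):
  File "<stdin>", line 8, in <module>
    return _nx.concatenate(arrs, 1, dtype=dtype, casting=casting)
           ~~~~~~~~~~~~~~~^^^^^^^^^^^^^^^^^^^^^^^^^^^^^^^^^^^^^^^
ValueError: all the input array dimensions except for the concatenation axis must match exactly, but along dimension 0, the array at index 0 has size 398 and the array at index 1 has size 400
```

```bash
python3 - <<'E'
from h import *
a=cv2.imread('pics/w4.png');M=arm.camera_model('wrist')
o=warp(a,M,.030,.52,.68,.2,.36,2500)
hsv=cv2.cvtColor(o,cv2.COLOR_BGR2HSV)
m=cv2.inRange(hsv,(0,120,50),(8,255,255))|cv2.inRange(hsv,(172,120,50),(180,255,255))
c=max(cv2.findContours(m,0,1)[0],key=cv2.contourArea);r=cv2.minAreaRect(c)
B=np.array([(.68-v/2500,.36-u/2500) for u,v in cv2.boxPoints(r)]);C=B.mean(0);print(B.round(3),C.round(4))
for i in range(4):
    p=C+(B[i]-C)*23/48; print('pocket',p.round(4),proj(M,[*p,.004]).round())
print('edge angle',np.degrees(np.arctan2(*(B[1]-B[0])[::-1])))
p=warp(a,M,.032,.4,.53,.29,.42,3077)
cv2.imwrite('pics/w4b.png',np.hstack([o[:400,:400],p]))
b,S=snap('scene','sc4.png');find('scene',S,['tin0','plug0']);b,S=snap('side');find('side',S,['tin0','plug0'])
E
```

```text
[[0.561 0.347]
 [0.655 0.32 ]
 [0.629 0.228]
 [0.535 0.254]] [0.5949 0.2873]
pocket [0.5786 0.3159] [333. 113.]
pocket [0.6236 0.3032] [366. 122.]
pocket [0.6111 0.2588] [355. 155.]
pocket [0.5661 0.2715] [323. 146.]
edge angle -15.73201
scene tin0 0.97 [0.648 0.006 0.072] [290. 223.]
scene tin0 0.65 [ 0.647 -0.108  0.074] [247. 201.]
scene tin0 0.63 [0.645 0.149 0.08 ] [349. 248.]
scene plug0 0.55 [0.482 0.406 0.017] [488. 262.]
scene plug0 0.5 [0.439 0.335 0.02 ] [464. 234.]
side tin0 0.94 [0.616 0.12  0.065] [250. 167.]
side tin0 0.72 [ 0.614 -0.13   0.073] [314. 215.]
side tin0 0.65 [ 0.621 -0.014  0.069] [285. 191.]
side plug0 0.6 [0.432 0.33  0.023] [155. 171.]
side plug0 0.53 [ 0.394 -0.37   0.02 ] [321. 348.]
```

View pics/w4b.png

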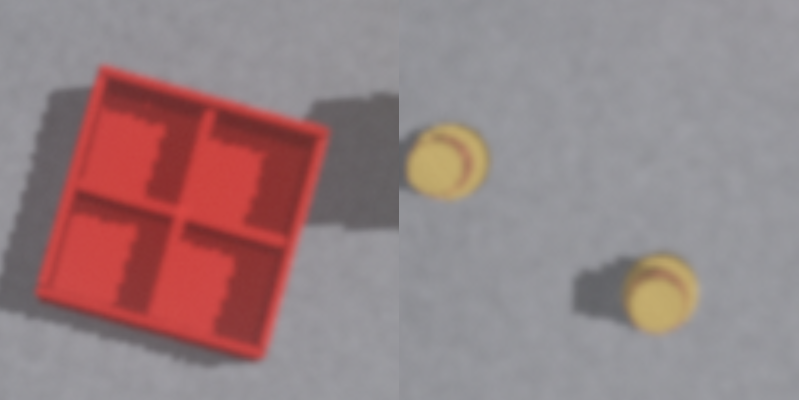

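The tray has four empty pockets. The plug tops in the right half are at (434,168) and (657,305), giving plugs at (0.475, 0.409) and (0.431, 0.336). Scene and side agree on both, and all three tins stand in the tray.

```bash
python3 - <<'E'
from h import *
q=Rv(119.3,0)
plan([((.431,.3362,.12),q),((.431,.3362,.029),q)])
E
```

```text
-- 4 tot 0.237
1 0.0238, -0.0198, 0.0505, -0.2, -0.1, -7.4
2 0.0262, -0.0167, 0.0504, -0.2, -0.1, -7.4
3 0.0282, -0.0133, 0.0503, -0.2, -0.1, -7.4
4 0.0298, -0.0097, 0.0502, -0.2, -0.1, -7.4
-- 2 tot 0.091
1 0, 0, 0.0455, 0, 0, 0
2 0, 0, 0.0455, 0, 0, 0
```

Call:
servo_tool:
  series: [0.4,0.0238,-0.0198,0.0505,-0.2,0,-7.4,0.4,0.0262,-0.0167,0.0504,-0.2,0,-7.4,0.4,0.0282,-0.0133,0.0503,-0.2,0,-7.4,0.4,0.0298,-0.0097,0.0502,-0.2,0,-7.4,0.4,0,0,0,0,0,0,0.4,0,0,0,0,0,0]
  newtons: 20

```text
time: 28.4
position: [0.4319, 0.3366, 0.1016]
ee_rot: [-1.59, -2.708, -0.007]
wrist_force: [0.6, -0.4, -0.1]
opening: 0.0553
grip_force: 0.0
```

```bash
python3 - <<'E'
from h import *
a,M=snap('wrist');find('wrist',M,['plug0'])
E
python3 c.py .431 .3362 .029 119.3 0
```

```text
wrist plug0 0.71 [0.431 0.338 0.031] [281. 219.]
wrist plug0 0.58 [0.474 0.404 0.034] [380. 170.]
28.5 [-0.48  0.46 -0.28  1.92  0.17  0.78 -0.35] [0.4332 0.3365 0.1028] 0.05495950015563416 0.0 [-0.7 -0.7  0.3]
g [0.4332 0.3364 0.1218]
-- 2 tot 0.093
1 0.0002, -0.0013, 0.0464, 0.2, -0.1, -0.1
2 0.0003, -0.0012, 0.0464, 0.2, -0.1, -0.1
```

Call:
servo_tool:
  series: [0.4,0.0002,-0.0013,0.0464,0,0,0,0.4,0.0003,-0.0012,0.0464,0,0,0,0.4,0,0,0,0,0,0,1,0,0,0,0,0,0,1,0,0,0,0,0,0,1,0,0,0,0,0,0,1,0,0,0,0,0,0]

```text
time: 29.38
position: [0.4297, 0.337, 0.0097]
ee_rot: [-1.589, -2.709, -0.01]
wrist_force: [-0.3, -0.0, 7.1]
opening: 0.0239
grip_force: 20.0
```

Call:
servo_tool:
  series: [1,0,0,-0.05,0,0,0,1,0,0,-0.05,0,0,0,1,0,0,0,0,0,0]

```text
time: 29.75
position: [0.4311, 0.338, 0.1125]
ee_rot: [1.589, 2.709, 0.018]
wrist_force: [0.0, -0.5, -1.3]
opening: 0.024
grip_force: 20.0
```

```bash
python3 c.py .6236 .3032 .115 119.3 0
```

```text
29.75 [-0.48  0.44 -0.29  1.92  0.17  0.79 -0.35] [0.4311 0.338  0.1125] 0.023989688743739433 19.997635781764984 [ 0.  -0.5 -1.3]
g [0.431  0.3378 0.1315]
-- 4 tot 0.196
1 -0.0311, 0.0377, 0.0044, 0.1, -0.1, 0
2 -0.0311, 0.0377, 0.0043, 0.1, -0.1, 0
3 -0.0311, 0.0377, 0.0043, 0.1, -0.1, 0
4 -0.0311, 0.0377, 0.0042, 0.1, -0.1, 0
```

The opening reads 24 mm, not the shank's 18 mm, so it's probably pinching the head rim. I'll set it back down and regrip higher.

Call:
servo_tool:
  series: [1,0,0,0.05,0,0,0,1,0,0,0.05,0,0,0,1,0,0,0,0,0,0,0.4,0,0,0,0,0,0,0.4,0,0,0,0,0,0,0.4,0,0,-0.05,0,0,0,0.4,0,0,-0.05,0,0,0,0.4,0,0,0,0,0,0]

```text
time: 30.75
position: [0.432, 0.3387, 0.1144]
ee_rot: [1.588, 2.708, 0.023]
wrist_force: [0.0, -0.5, -0.3]
opening: 0.0553
grip_force: 0.0
```

```bash
python3 - <<'E'
from h import *
a,M=snap('wrist','w5.png');find('wrist',M,['plug0'])
warp(a,M,.032,.39,.47,.28,.40,5000,'w5b.png')
E
python3 c.py .431 .3362 .034 119.3 0
```

```text
wrist plug0 0.92 [0.474 0.407 0.031] [373. 165.]
wrist plug0 0.85 [0.426 0.336 0.03 ] [271. 215.]
30.85 [-0.47  0.44 -0.3   1.92  0.17  0.79 -0.35] [0.4296 0.3362 0.1103] 0.05525729090218322 0.0 [-0.5  0.3 -0.3]
g [0.4295 0.3361 0.1293]
-- 2 tot 0.095
1 -0.0006, 0.0003, 0.0477, 0.2, -0.1, 0
2 -0.0005, 0.0005, 0.0477, 0.2, -0.1, 0
```

View pics/w5b.png

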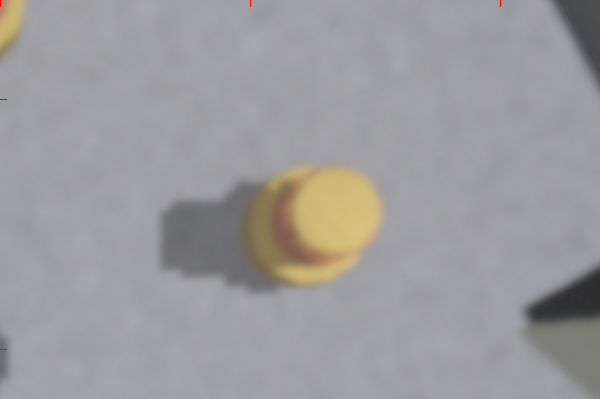

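The plug stands upright with its top at (337,212), so it is at (0.428, 0.334).

Call:
servo_tool:
  series: [0.4,-0.0012,-0.0004,0.0475,0,0,0,0.4,-0.0005,0,0.0475,0,0,0,0.4,0,0,0,0,0,0,1,0,0,0,0,0,0,1,0,0,0,0,0,0,1,0,0,0,0,0,0,1,0,0,0,0,0,0]

```text
time: 31.72
position: [0.4296, 0.3348, 0.0143]
ee_rot: [-1.589, -2.709, -0.008]
wrist_force: [-1.4, -1.4, 0.9]
opening: 0.0197
grip_force: 0.5
```

Call:
servo_tool:
  series: [1,0,0,0,0,0,0,1,0,0,0,0,0,0,1,0,0,-0.05,0,0,0,1,0,0,-0.05,0,0,0,1,0,0,0,0,0,0]

```text
time: 32.35
position: [0.4317, 0.3363, 0.1174]
ee_rot: [1.589, 2.709, 0.018]
wrist_force: [-0.1, 0.4, -0.5]
opening: 0.0174
grip_force: 20.0
```

```bash
python3 c.py .6236 .3032 .115 119.3 0
```

```text
32.35 [-0.46  0.44 -0.31  1.92  0.17  0.8  -0.35] [0.4317 0.3363 0.1174] 0.017385178793370006 19.999258518218994 [-0.1  0.4 -0.5]
g [0.4315 0.3361 0.1364]
-- 4 tot 0.196
1 -0.0307, 0.0378, 0.0056, 0.2, -0.1, 0
2 -0.0307, 0.0378, 0.0055, 0.2, -0.1, 0
3 -0.0307, 0.0378, 0.0055, 0.2, -0.1, 0
4 -0.0307, 0.0378, 0.0054, 0.2, -0.1, 0
```

Call:
servo_tool:
  series: [1,-0.0307,0.0378,0.0055,0,0,0,1,-0.0307,0.0378,0.0055,0,0,0,1,-0.0307,0.0378,0.0055,0,0,0,1,-0.0307,0.0378,0.0055,0,0,0,1,0,0,0,0,0,0,1,0,0,0,0,0,0]

```text
time: 33.1
position: [0.6193, 0.3006, 0.0894]
ee_rot: [-1.587, -2.706, -0.003]
wrist_force: [0.1, 0.3, -0.6]
opening: 0.0174
grip_force: 20.0
```

```bash
python3 c.py .6236 .3032 .054 119.3 0
```

```text
33.1 [-0.32  0.69 -0.25  1.55  0.19  0.93 -0.12] [0.6193 0.3006 0.0894] 0.01736407514095783 19.999320209026337 [ 0.1  0.3 -0.6]
g [0.6194 0.3006 0.1084]
-- 1 tot 0.055
1 -0.0001, 0.005, 0.0544, 0, -0.3, -0.1
```

Call:
servo_tool:
  series: [1,0,0.005,0.03,0,0,0,1,0,0,0.023,0,0,0,1,0,0,0,0,0,0,1,0,0,0,0,0,0]

```text
time: 33.6
position: [0.6251, 0.304, 0.0387]
ee_rot: [-1.587, -2.709, -0.007]
wrist_force: [0.4, -0.8, 0.3]
opening: 0.0173
grip_force: 20.0
```

```bash
python3 c.py .6236 .3032 .054 119.3 0
```

```text
33.6 [-0.33  0.76 -0.24  1.55  0.21  0.85 -0.13] [0.6251 0.304  0.0387] 0.017286302311139166 19.99917447566986 [ 0.4 -0.8  0.3]
g [0.6251 0.3039 0.0577]
-- 1 tot 0.004
1 0, -0.0017, 0.0037, 0.1, -0.2, 0
```

Call:
servo_tool:
  series: [1,0,-0.0015,0.0035,0,0,0,1,0,0,0,0,0,0,0.6,0,0,0,0,0,0,0.6,0,0,0,0,0,0,0.6,0,0,0,0,0,0,0.6,0,0,-0.04,0,0,0,0.6,0,0,-0.04,0,0,0,0.6,0,0,0,0,0,0]

```text
time: 34.6
position: [0.6268, 0.3041, 0.1193]
ee_rot: [1.588, 2.708, 0.017]
wrist_force: [-0.5, 0.0, -0.8]
opening: 0.0367
grip_force: 0.0
```

```bash
python3 c.py .4745 .4065 .12 119.3 0
```

```text
34.6 [-0.31  0.66 -0.26  1.52  0.19  0.97 -0.11] [0.6268 0.3041 0.1193] 0.03672888534330263 0.0 [-0.5  0.  -0.8]
g [0.6267 0.3039 0.1383]
-- 4 tot 0.184
1 0.0409, -0.0208, 0.0045, 0.1, -0.1, 0
2 0.0409, -0.0208, 0.0045, 0.1, -0.1, 0
3 0.0409, -0.0207, 0.0045, 0.1, -0.1, 0
4 0.041, -0.0207, 0.0046, 0.1, -0.1, 0
```

Call:
servo_tool:
  series: [0.4,0.0409,-0.0208,0.0045,0,0,0,0.4,0.0409,-0.0208,0.0045,0,0,0,0.4,0.0409,-0.0208,0.0045,0,0,0,0.4,0.0409,-0.0208,0.0045,0,0,0,0.4,0,0,0,0,0,0,0.4,0,0,0,0,0,0]

```text
time: 35.35
position: [0.4716, 0.4041, 0.0965]
ee_rot: [-1.588, -2.709, -0.005]
wrist_force: [0.5, 0.1, -0.7]
opening: 0.055
grip_force: 0.0
```

```bash
cat > d.py <<'E'
from h import *
# plug top disc from colour at current wrist view
import sys
x,y=map(float,sys.argv[1:3])
a,M=snap('wrist','wp.png');find('wrist',M,['plug0'])
o=warp(a,M,.032,x-.03,x+.03,y-.03,y+.03,5000)
h=cv2.cvtColor(o,cv2.COLOR_BGR2HSV); m=cv2.inRange(h,(18,90,170),(32,255,255))
m=cv2.morphologyEx(m,cv2.MORPH_OPEN,np.ones((15,15)))
k,l,s,c=cv2.connectedComponentsWithStats(m)
for i in range(1,k): print(s[i],(x+.03-c[i][1]/5000).round(4),(y+.03-c[i][0]/5000).round(4))
E
python3 d.py .4745 .4065; python3 c.py .4745 .4065 .034 119.3 0
```

```text
wrist plug0 0.84 [0.475 0.41  0.034] [290. 219.]
wrist plug0 0.53 [0.56  0.332 0.012] [330. 331.]
[ 105   99   82   86 5788] 0.4763 0.4075
[107 198  27  16 419] 0.4634 0.4125
35.45 [-0.54  0.58 -0.28  1.73  0.2   0.86 -0.4 ] [0.4729 0.4033 0.0968] 0.05484828861589989 0.0 [-0.2 -0.9  0.6]
g [0.4729 0.4032 0.1158]
-- 2 tot 0.082
1 0.0009, 0.0014, 0.0409, 0.1, -0.1, -0.1
2 0.001, 0.0014, 0.0409, 0.1, -0.1, -0.1
```

Call:
servo_tool:
  series: [0.4,0.0015,0.0025,0.0409,0,0,0,0.4,0.0015,0.0025,0.0409,0,0,0,0.4,0,0,0,0,0,0,1,0,0,0,0,0,0,1,0,0,0,0,0,0,1,0,0,0,0,0,0,1,0,0,0,0,0,0,1,0,0,0,0,0,0]

```text
time: 36.45
position: [0.4749, 0.4104, 0.0162]
ee_rot: [-1.588, -2.709, -0.008]
wrist_force: [-0.2, -0.9, 3.6]
opening: 0.0172
grip_force: 20.0
```

Call:
servo_tool:
  series: [1,0,0,0,0,0,0,1,0,0,-0.05,0,0,0,1,0,0,-0.05,0,0,0,1,0,0,0,0,0,0]

```text
time: 36.95
position: [0.4768, 0.4121, 0.1199]
ee_rot: [1.589, 2.71, 0.019]
wrist_force: [0.7, 0.5, -1.8]
opening: 0.0172
grip_force: 20.0
```

```bash
python3 c.py .5661 .2715 .115 119.3 0
```

```text
36.95 [-0.54  0.56 -0.29  1.7   0.19  0.9  -0.4 ] [0.4768 0.4121 0.1199] 0.017229049824593064 19.99935507774353 [ 0.7  0.5 -1.8]
g [0.4767 0.4119 0.1389]
-- 3 tot 0.168
1 -0.0555, 0.003, 0.0077, 0.2, -0.1, 0
2 -0.0555, 0.003, 0.0078, 0.2, -0.1, 0
3 -0.0555, 0.003, 0.0079, 0.2, -0.1, 0
```

Call:
servo_tool:
  series: [1,-0.0555,0.003,0.0078,0,0,0,1,-0.0555,0.003,0.0078,0,0,0,1,-0.0555,0.003,0.0078,0,0,0,1,0,0,0,0,0,0,1,0,0,0,0,0,0]

```text
time: 37.58
position: [0.5626, 0.2686, 0.0901]
ee_rot: [-1.588, -2.706, -0.004]
wrist_force: [-0.2, 1.2, -0.6]
opening: 0.0169
grip_force: 20.0
```

```bash
python3 c.py .5661 .2715 .057 119.3 0
```

```text
37.575 [-0.29  0.59 -0.26  1.73  0.19  0.85 -0.13] [0.5626 0.2686 0.0901] 0.01688171514932604 19.99959021806717 [-0.2  1.2 -0.6]
g [0.5627 0.2685 0.1091]
-- 1 tot 0.052
1 0.0006, 0.0044, 0.0521, 0, -0.3, -0.1
```

Call:
servo_tool:
  series: [1,0.0006,0.0035,0.03,0,0,0,1,0,0,0.022,0,0,0,1,0,0,0,0,0,0,1,0,0,0,0,0,0]

```text
time: 38.08
position: [0.5662, 0.2721, 0.0397]
ee_rot: [-1.587, -2.709, -0.007]
wrist_force: [-0.7, -0.2, 0.2]
opening: 0.017
grip_force: 20.0
```

```bash
python3 c.py .5661 .2715 .055 119.3 0
```

```text
38.075 [-0.31  0.67 -0.24  1.74  0.21  0.76 -0.14] [0.5662 0.2721 0.0397] 0.017013568004567773 19.999406933784485 [-0.7 -0.2  0.2]
g [0.5662 0.272  0.0587]
-- 1 tot 0.004
1 -0.0005, -0.0004, 0.0037, 0.1, -0.2, 0
```

Call:
servo_tool:
  series: [1,0,0,0.0035,0,0,0,1,0,0,0,0,0,0,0.6,0,0,0,0,0,0,0.6,0,0,0,0,0,0,0.6,0,0,0,0,0,0,0.6,0,0,-0.06,0,0,0,0.6,0,0,-0.06,0,0,0,0.6,0,0,-0.06,0,0,0]

```text
time: 39.08
position: [0.5661, 0.2704, 0.2177]
ee_rot: [-1.588, -2.708, -0.006]
wrist_force: [1.4, -0.1, -0.5]
opening: 0.0368
grip_force: 0.0
```

```bash
python3 - <<'E'
from h import *
b,S=snap('scene');find('scene',S,['tin0','plug0','pocket_tray']);b,S=snap('side');find('side',S,['plug0','pocket_tray'])
a,M=snap('wrist','w6.png');find('wrist',M,['plug0'])
plan([((.50,-.42,.33),Rv(90,0))])
E
```

```text
scene tin0 0.91 [0.65  0.009 0.077] [290. 223.]
scene tin0 0.88 [0.571 0.152 0.056] [365. 231.]
scene tin0 0.56 [ 0.648 -0.11   0.074] [246. 201.]
scene plug0 0.66 [ 0.402 -0.365  0.015] [222. 117.]
scene plug0 0.61 [0.631 0.303 0.027] [416. 290.]
scene pocket_tray 0.72 [0.599 0.285 0.017] [414. 277.]
side plug0 0.73 [ 0.393 -0.369  0.023] [320. 347.]
side plug0 0.63 [0.622 0.298 0.034] [214. 145.]
side plug0 0.45 [ 0.631 -0.027  0.007] [290. 208.]
side pocket_tray 0.91 [0.594 0.283 0.018] [210. 155.]
side pocket_tray 0.34 [ 0.619 -0.132  0.071] [316. 215.]
wrist plug0 0.75 [0.621 0.304 0.034] [343. 186.]
wrist plug0 0.58 [0.569 0.27  0.034] [285. 190.]
-- 12 tot 0.7
1 -0.0475, -0.0328, -0.0083, 0, 0, 2.4
2 -0.0488, -0.0308, -0.0082, 0, 0, 2.4
3 -0.0501, -0.0287, -0.0082, 0, 0, 2.4
4 -0.0513, -0.0265, -0.0082, 0, 0, 2.4
5 -0.0524, -0.0243, -0.0082, 0, 0, 2.4
6 -0.0534, -0.0221, -0.0082, 0, 0, 2.4
7 -0.0542, -0.0198, -0.0082, 0, 0, 2.4
8 -0.055, -0.0175, -0.0082, 0, 0, 2.4
9 -0.0557, -0.0151, -0.0082, 0, 0, 2.4
10 -0.0563, -0.0127, -0.0081, 0, 0, 2.4
11 -0.0568, -0.0103, -0.0081, 0, 0, 2.4
12 -0.0572, -0.0079, -0.0081, 0, 0, 2.4
```

```bash
python3 - <<'E'
from h import *
b,S=snap('scene','sc6.png');a,M=snap('side','si6.png');c=cv2.imread('pics/w6.png')
A=cv2.resize(b[160:310,220:440],None,fx=1.8,fy=1.8);B=cv2.resize(a[120:270,180:400],None,fx=1.8,fy=1.8)
D=cv2.resize(c,(396,297)); 
E_=warp(c,M:=arm.camera_model('wrist'),.09,.48,.68,.05,.25,1350)
h=np.vstack([np.hstack([A,B]),np.hstack([D,np.zeros((297,396,3),np.uint8)])])
h[270:567-0,396:396+270]=0; h[275:545,400:670]=E_[:270,:270]
cv2.imwrite('pics/k.png',h)
find('scene',S,['tin0']); find('wrist',M,['tin0'])
E
```

```text
scene tin0 0.61 [ 0.647 -0.108  0.074] [247. 201.]
scene tin0 0.57 [0.65  0.01  0.075] [291. 223.]
scene tin0 0.56 [0.57  0.152 0.056] [366. 230.]
wrist tin0 0.6 [0.526 0.171 0.039] [207. 249.]
```

View pics/k.png

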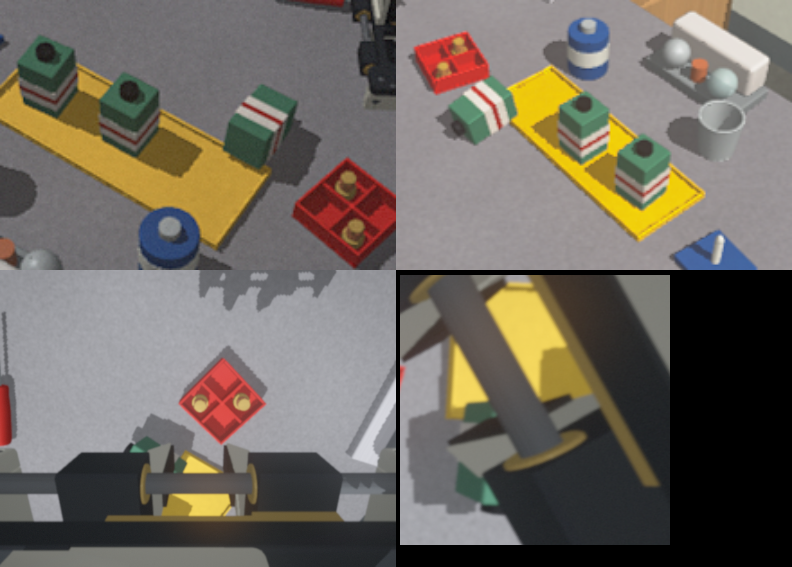

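Tin B was knocked over and now lies outside the tray near (0.56, 0.15), as seen in the upper panels at (262,125) and (482,107). The two plugs sit in their pockets. I'll mend the tin before going on, starting with a look at it.

```bash
python3 - <<'E'
from h import *
plan([((.56,.05,.33),Rv(90,0))])
E
```

```text
-- 5 tot 0.24
1 -0.0378, -0.0226, -0.0194, 0, 0, 5.8
2 -0.0399, -0.0186, -0.0193, 0, 0, 5.8
3 -0.0416, -0.0144, -0.0193, 0, 0, 5.8
4 -0.0429, -0.0101, -0.0193, 0, 0, 5.8
5 -0.0437, -0.0057, -0.0192, 0, 0, 5.8
```

Call:
servo_tool:
  series: [0,-0.0378,-0.0226,-0.0194,0,0,5.8,0,-0.0399,-0.0186,-0.0193,0,0,5.8,0,-0.0416,-0.0144,-0.0193,0,0,5.8,0,-0.0429,-0.0101,-0.0193,0,0,5.8,0,-0.0437,-0.0057,-0.0192,0,0,5.8,0,0,0,0,0,0,0,0,0,0,0,0,0,0,0,0,0,0,0,0,0]

```text
time: 40.72
position: [0.5601, 0.0517, 0.3106]
ee_rot: [-2.211, -2.226, -0.004]
wrist_force: [-0.2, -0.5, 0.5]
opening: 0.0919
grip_force: 0.0
```

```bash
python3 - <<'E'
from h import *
print(arm.get_obs()['position'])
a,M=snap('wrist','w7.png');find('wrist',M,['tin0','plug0'])
o=warp(a,M,.054,.45,.70,.05,.25,2000,'w7b.png')
hsv=cv2.cvtColor(o,cv2.COLOR_BGR2HSV);m=cv2.inRange(hsv,(60,60,40),(95,255,255))
k,l,s,c=cv2.connectedComponentsWithStats(m)
for i in range(1,k):
    if s[i][4]>800: print(s[i],c[i].round(),cv2.minAreaRect(np.argwhere(l==i)[:,::-1].astype(np.float32)))
E
```

```text
[0.56008644 0.05170264 0.31060646]
wrist tin0 0.79 [ 0.629 -0.091  0.063] [330. 279.]
wrist tin0 0.75 [0.629 0.009 0.096] [338. 218.]
wrist tin0 0.56 [0.549 0.145 0.066] [273.  99.]
wrist plug0 0.73 [ 0.608 -0.24   0.009] [308. 344.]
wrist plug0 0.62 [0.571 0.255 0.018] [292.   7.]
[ 163  215  105   38 3407] [214. 235.] ((215.26654052734375, 234.7354278564453), (104.29649353027344, 34.74470520019531), 3.5763344764709473)
[ 159  330  105   58 5622] [211. 358.] ((211.16537475585938, 358.5388488769531), (104.24211120605469, 55.96892166137695), 1.9091525077819824)
```

View pics/w7b.png

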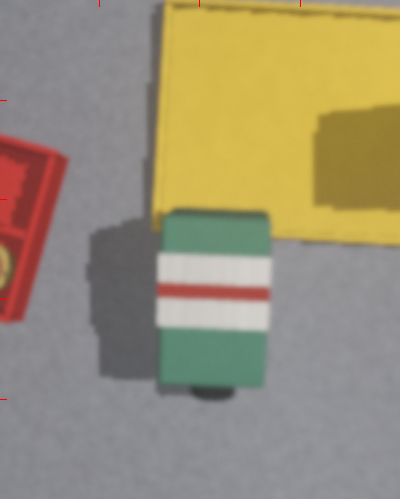

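The picture shows tin B lying with its cap toward the robot at (212,392), body centre (213,300), and its foot end resting on the tray rim. I'll pick it straight down, lay it flat on the bench with the cap toward −y, then upright it as before.

```bash
python3 - <<'E'
from h import *
q=Rv(-2.5)
plan([((.548,.1435,.135),q),((.548,.1435,.034),q)])
E
```

```text
-- 10 tot 0.216
1 0.0091, -0.0012, 0.0195, 0, 0, 9.3
2 0.0088, -0.0026, 0.0195, 0, 0, 9.3
3 0.0083, -0.004, 0.0195, 0, 0, 9.3
4 0.0076, -0.0053, 0.0195, 0, 0, 9.3
5 0.0066, -0.0065, 0.0195, 0, 0, 9.3
6 0.0055, -0.0075, 0.0195, 0, 0, 9.3
7 0.0042, -0.0083, 0.0195, 0, 0, 9.3
8 0.0028, -0.0088, 0.0195, 0, 0, 9.3
9 0.0014, -0.0092, 0.0195, 0, 0, 9.3
10 -0.0001, -0.0093, 0.0195, 0, 0, 9.3
-- 2 tot 0.101
1 0, 0, 0.0505, 0, 0, 0
2 0, 0, 0.0505, 0, 0, 0
```

Call:
servo_tool:
  series: [0,0.0091,-0.0012,0.0195,0,0,9.3,0,0.0088,-0.0026,0.0195,0,0,9.3,0,0.0083,-0.004,0.0195,0,0,9.3,0,0.0076,-0.0053,0.0195,0,0,9.3,0,0.0066,-0.0065,0.0195,0,0,9.3]
  newtons: 35

```text
time: 41.5
position: [0.5543, 0.097, 0.2132]
ee_rot: [-2.914, -1.162, -0.002]
wrist_force: [0.9, -0.3, 0.0]
opening: 0.0915
grip_force: 0.0
```

Call:
servo_tool:
  series: [0,0.0055,-0.0075,0.0195,0,0,9.3,0,0.0042,-0.0083,0.0195,0,0,9.3,0,0.0028,-0.0088,0.0195,0,0,9.3,0,0.0014,-0.0092,0.0195,0,0,9.3,0,0,-0.0093,0.0195,0,0,9.3,0,0,0,0,0,0,0,0,0,0,0,0,0,0]

```text
time: 42.38
position: [0.5491, 0.1427, 0.1172]
ee_rot: [-3.136, 0.07, -0.001]
wrist_force: [0.2, -1.7, -0.3]
opening: 0.0919
grip_force: 0.0
```

```bash
python3 c.py .548 .1435 .034 -2.5 0
```

```text
42.375 [-0.37  0.45  0.09  1.87 -0.06  0.82 -1.86] [0.5491 0.1427 0.1172] 0.0919384160682011 0.0 [ 0.2 -1.7 -0.3]
g [0.5491 0.1426 0.1362]
-- 2 tot 0.102
1 -0.0006, -0.0002, 0.0511, -0.1, 0, 0
2 -0.0006, -0.0003, 0.0511, -0.1, 0, 0
```

Call:
servo_tool:
  series: [0,0,0,0.05,0,0,0,0,0,0,0.05,0,0,0,0,0,0,0,0,0,0,1,0,0,0,0,0,0,1,0,0,0,0,0,0,1,0,0,0,0,0,0,1,0,0,0,0,0,0,1,0,0,0,0,0,0]

```text
time: 43.38
position: [0.5494, 0.1434, 0.0177]
ee_rot: [-3.135, 0.076, -0.002]
wrist_force: [-0.1, 0.5, 4.7]
opening: 0.0538
grip_force: 35.0
```

Call:
servo_tool:
  series: [1,0,0,-0.05,0,0,0,1,0,0,-0.05,0,0,0,1,0,0,0,0,0,0]

```text
time: 43.75
position: [0.5519, 0.1434, 0.1208]
ee_rot: [-3.134, 0.076, -0.012]
wrist_force: [0.1, 0.1, -2.1]
opening: 0.0539
grip_force: 35.0
```

```bash
python3 - <<'E'
from h import *
q=Rv(90)
plan([((.48,.16,.12),q),((.48,.16,.037),q)])
E
```

```text
-- 10 tot 0.076
1 -0.0073, -0.0013, 0.0019, 0, -0.1, -9.3
2 -0.007, -0.0025, 0.0019, 0, -0.1, -9.3
3 -0.0065, -0.0035, 0.0019, 0, -0.1, -9.3
4 -0.0058, -0.0045, 0.002, 0, -0.1, -9.3
5 -0.005, -0.0054, 0.002, 0, -0.1, -9.3
6 -0.0041, -0.0062, 0.002, 0, -0.1, -9.3
7 -0.003, -0.0067, 0.002, 0, -0.1, -9.3
8 -0.0019, -0.0071, 0.002, 0, -0.1, -9.3
9 -0.0007, -0.0073, 0.002, 0, -0.1, -9.3
10 0.0005, -0.0074, 0.002, 0, -0.1, -9.3
-- 2 tot 0.083
1 0, 0, 0.0415, 0, 0, 0
2 0, 0, 0.0415, 0, 0, 0
```

Call:
servo_tool:
  series: [1,-0.0073,-0.0013,0.0019,0,0,-9.3,1,-0.007,-0.0025,0.0019,0,0,-9.3,1,-0.0065,-0.0035,0.0019,0,0,-9.3,1,-0.0058,-0.0045,0.002,0,0,-9.3,1,-0.005,-0.0054,0.002,0,0,-9.3]

```text
time: 44.38
position: [0.5111, 0.1505, 0.1054]
ee_rot: [-2.908, -1.176, 0.002]
wrist_force: [0.3, -0.2, -1.2]
opening: 0.0545
grip_force: 35.0
```

Call:
servo_tool:
  series: [1,-0.0041,-0.0062,0.002,0,0,-9.3,1,-0.003,-0.0067,0.002,0,0,-9.3,1,-0.0019,-0.0071,0.002,0,0,-9.3,1,-0.0007,-0.0073,0.002,0,0,-9.3,1,0.0005,-0.0074,0.002,0,-8,-9.3,1,0,0,0,0,0,0]

```text
time: 45.12
position: [0.475, 0.1617, 0.0957]
ee_rot: [2.18, 2.155, -0.139]
wrist_force: [0.2, 0.9, -1.2]
opening: 0.0541
grip_force: 35.0
```

```bash
python3 c.py .48 .16 .036 90 -8
```

```text
45.125 [-0.26  0.43 -0.23  1.98  0.27  0.82 -0.68] [0.475  0.1617 0.0957] 0.05406252936844617 34.99120652675629 [ 0.2  0.9 -1.2]
g [0.4753 0.1639 0.1146]
-- 2 tot 0.079
1 0.0024, 0.0029, 0.0392, -0.4, -0.7, -0.3
2 0.0028, 0.0027, 0.0392, -0.4, -0.7, -0.3
```

Call:
servo_tool:
  series: [1,0.0024,0,0.039,0,0,0,1,0.0028,0,0.039,0,0,0,1,0,0,0,0,0,0,1,0,0,0,0,0,0]

```text
time: 45.62
position: [0.4763, 0.1548, 0.0196]
ee_rot: [2.185, 2.146, -0.137]
wrist_force: [-0.4, 0.5, -1.4]
opening: 0.054
grip_force: 35.0
```

Call:
servo_tool:
  series: [1,0,0,0.003,0,0,0,1,0,0,0,0,0,0]

```text
time: 45.88
position: [0.4766, 0.1549, 0.017]
ee_rot: [2.183, 2.147, -0.135]
wrist_force: [-0.2, 0.1, -2.3]
opening: 0.0538
grip_force: 35.0
```

Call:
servo_tool:
  series: [1,0,0,0.002,0,0,0,1,0,0,0,0,0,0]

```text
time: 46.12
position: [0.476, 0.1545, 0.0142]
ee_rot: [2.183, 2.148, -0.137]
wrist_force: [1.3, 0.8, -2.5]
opening: 0.0537
grip_force: 35.0
```

Call:
servo_tool:
  series: [1,0,0,0.0015,0,0,0,1,0,0,0,0,0,0,0,0,0,0,0,0,0,0,0,0,0,0,0,0,0,0,0,0,0,0,0,0,0,0,-0.05,0,0,0,0,0,0,-0.05,0,0,0,0,0,0,0,0,0,0]

```text
time: 47.12
position: [0.4801, 0.168, 0.1157]
ee_rot: [2.181, 2.147, -0.125]
wrist_force: [0.8, 0.3, -0.3]
opening: 0.0923
grip_force: 0.0
```

```bash
python3 - <<'E'
from h import *
q=Rv(90,40);g=np.array([.476,.1535,.028]);b=q.as_matrix()[:,2]
print(arm.get_obs()['position'])
plan([(g-.12*b+[0,0,.02],q)])
E
```

```text
[0.48009433 0.16798911 0.11569437]
-- 5 tot 0.08
1 -0.016, -0.0006, -0.0001, 0, 9.3, -0.2
2 -0.0158, -0.0006, -0.0027, 0, 9.3, -0.2
3 -0.0151, -0.0007, -0.0052, 0, 9.3, -0.2
4 -0.0141, -0.0007, -0.0076, 0, 9.3, -0.2
5 -0.0127, -0.0008, -0.0098, 0, 9.3, -0.2
```

Call:
servo_tool:
  series: [0,-0.016,-0.0006,0,0,9.3,0,0,-0.0158,-0.0006,-0.0027,0,9.3,0,0,-0.0151,-0.0007,-0.0052,0,9.3,0,0,-0.0141,-0.0007,-0.0076,0,9.3,0,0,-0.0127,-0.0008,-0.0098,0,9.3,0,0,0,0,0,0,0,0,0,0,0,0,0,0]

```text
$.series: bad value
```

```bash
python3 - <<'E'
from h import *
a,M=snap('wrist','w8.png');find('wrist',M,['tin0'])
x0,y0=.40,.06
o=warp(a,M,.054,.40,.55,.06,.26,2000)
hsv=cv2.cvtColor(o,cv2.COLOR_BGR2HSV);m=cv2.inRange(hsv,(60,60,40),(95,255,255));r_=cv2.inRange(hsv,(0,110,60),(8,255,255))|cv2.inRange(hsv,(172,110,60),(180,255,255))
for nm,mm in(('g',m),('r',r_)):
  k,l,s,c=cv2.connectedComponentsWithStats(mm)
  for i in range(1,k):
    if s[i][4]>300:
      r=cv2.minAreaRect(np.argwhere(l==i)[:,::-1].astype(np.float32)); print(nm,.55-r[0][1]/2000,.26-r[0][0]/2000,np.array(r[1])/2000,r[2])
cv2.imwrite('pics/w8b.png',o)
q=Rv(90,40);g=np.array([.476,.1535,.028]);b=q.as_matrix()[:,2]
plan([(g-.1*b,q),(g,q)])
E
```

```text
wrist tin0 0.9 [0.475 0.172 0.056] [274. 210.]
g 0.4760000076293946 0.19925000762939454 [0.05199999 0.0285    ] 90.0
g 0.47550000000000003 0.13175 [0.0285     0.05199999] -0.0
r 0.5394481134414674 0.2561933960914612 [0.00954656 0.02451886] 15.945395469665527
r 0.47575000000000006 0.1655 [0.0535 0.006 ] 90.0
-- 5 tot 0.068
1 -0.0123, 0, 0.0059, 0, 9.3, -0.2
2 -0.0131, -0.0001, 0.0038, 0, 9.3, -0.2
3 -0.0135, -0.0001, 0.0017, 0, 9.3, -0.2
4 -0.0136, -0.0002, -0.0005, 0, 9.3, -0.2
5 -0.0134, -0.0002, -0.0028, 0, 9.3, -0.2
-- 2 tot 0.1
1 0, 0, 0.05, 0, 0, 0
2 0, 0, 0.05, 0, 0, 0
```

Call:
servo_tool:
  series: [0,-0.0123,0,0.0059,0,9.3,0,0,-0.0131,0,0.0038,0,9.3,0,0,-0.0135,0,0.0017,0,9.3,0,0,-0.0136,0,-0.0005,0,9.3,0,0,-0.0134,0,-0.0028,0,9.3,0,0,0,0,0,0,0,0,0,0,0,0,0,0,0]

```text
time: 48.1
position: [0.4741, 0.1026, 0.0891]
ee_rot: [-1.845, -1.804, -0.639]
wrist_force: [-0.7, 1.5, -0.0]
opening: 0.0917
grip_force: 0.0
```

```bash
python3 c.py .476 .154 .028 90 40
```

```text
48.1 [ 0.72  0.63 -0.62  2.07 -0.5   0.73  0.55] [0.4741 0.1026 0.0891] 0.09166287974053675 0.0 [-0.7  1.5 -0. ]
g [0.4741 0.0907 0.1039]
-- 2 tot 0.099
1 0.0009, 0.001, 0.0494, 0, 0.5, -0.6
2 0.0005, 0.001, 0.0494, 0, 0.5, -0.6
```

Call:
servo_tool:
  series: [0,0.0009,0.001,0.0494,0,0.5,-0.6,0,0.0005,0.001,0.0494,0,0.5,-0.6,0,0,0,0,0,0,0,1,0,0,0,0,0,0,1,0,0,0,0,0,0,1,0,0,0,0,0,0,1,0,0,0,0,0,0,1,0,0,0,0,0,0]

```text
time: 49.1
position: [0.4776, 0.1655, 0.015]
ee_rot: [-1.817, -1.818, -0.664]
wrist_force: [-1.8, -4.5, 6.4]
opening: 0.0538
grip_force: 35.0
```

```bash
python3 b.py .628 .143 92.5 -1 50
```

```text
[ 0.62  0.81 -0.64  2.09 -0.52  0.51  0.6 ] [0.47759148 0.16552656 0.01495741] 0.053842760573971034 34.997345209121704
[0.47755588 0.15331468 0.02951312]
-- 2 tot 0.12
1 0.0386, 0.0001, -0.046, 0, 0, 0
2 0.0386, 0.0001, -0.046, 0, 0, 0
-- 9 tot 0.161
1 -0.0001, 0.0167, -0.0063, 0, -10, 0
2 -0.0012, 0.0167, -0.0061, 0, -10, 0
3 -0.0023, 0.0167, -0.0058, 0, -10, 0
4 -0.0032, 0.0167, -0.0054, 0, -10, 0
5 -0.0041, 0.0167, -0.0047, 0, -10, 0
6 -0.0049, 0.0167, -0.0039, 0, -10, 0
7 -0.0055, 0.0167, -0.003, 0, -10, 0
8 -0.0059, 0.0167, -0.002, 0, -10, 0
9 -0.0062, 0.0167, -0.001, 0, -10, 0
-- 1 tot 0.001
1 0, 0.0006, 0, -1.8, 0, -1.7
-- 3 tot 0.125
1 0.0319, 0, 0.0268, 0, 0, 0
2 0.0319, 0, 0.0268, 0, 0, 0
3 0.0319, 0, 0.0268, 0, 0, 0
```

Call:
servo_tool:
  series: [1,0.0386,0,-0.046,0,0,0,1,0.0386,0,-0.046,0,0,0,1,0,0.0167,-0.0063,0,-10,0,1,-0.0012,0.0167,-0.0061,0,-10,0,1,-0.0023,0.0167,-0.0058,0,-10,0,1,-0.0032,0.0167,-0.0054,0,-10,0]

```text
time: 49.85
position: [0.5448, 0.149, 0.155]
ee_rot: [2.217, 2.215, -0.001]
wrist_force: [0.7, -0.3, -3.2]
opening: 0.0536
grip_force: 35.0
```

Call:
servo_tool:
  series: [1,-0.0041,0.0167,-0.0047,0,-10,0,1,-0.0049,0.0167,-0.0039,0,-10,0,1,-0.0055,0.0167,-0.003,0,-10,0,1,-0.0059,0.0167,-0.002,0,-10,0,1,-0.0062,0.0167,-0.001,0,-10,0,1,0,0,0,0,0,0,1,0,0,0,0,0,0]

```text
time: 50.72
position: [0.627, 0.1289, 0.177]
ee_rot: [1.703, 1.702, -0.791]
wrist_force: [0.9, -0.5, -1.5]
opening: 0.0542
grip_force: 35.0
```

```bash
python3 c.py .628 .143 .07 88 -50; python3 - <<'E'
from h import *
a,M=snap('side');find('side',M,['tin0'])
a,M=snap('scene');find('scene',M,['tin0','plug0'])
E
```

```text
50.725 [-0.58  0.82 -0.05  1.39  0.7   1.55 -0.87] [0.627  0.1289 0.177 ] 0.054190545230048945 34.99391555786133 [ 0.9 -0.5 -1.5]
g [0.627  0.1434 0.1892]
-- 2 tot 0.119
1 0.0455, 0.0002, 0.0385, 0.8, 0, 0.6
2 0.0455, 0.0002, 0.0385, 0.8, 0, 0.6
side tin0 0.96 [0.621 0.113 0.2  ] [251. 128.]
side tin0 0.68 [ 0.617 -0.136  0.071] [317. 216.]
side tin0 0.57 [ 0.622 -0.015  0.069] [285. 191.]
scene tin0 0.72 [ 0.648 -0.11   0.073] [246. 201.]
scene tin0 0.59 [0.643 0.134 0.224] [348. 200.]
scene plug0 0.48 [0.631 0.3   0.027] [415. 289.]
```

Call:
servo_tool:
  series: [1,0.0455,0,0.0385,0.8,0,0.6,1,0.0455,0,0.0385,0.8,0,0.6,1,0,0,0,0,0,0,1,0,0,0,0,0,0]

```text
time: 51.48
position: [0.6289, 0.1287, 0.061]
ee_rot: [1.737, 1.675, -0.806]
wrist_force: [0.5, -0.5, -0.6]
opening: 0.054
grip_force: 35.0
```

Call:
servo_tool:
  series: [1,0.006,0,0.005,0,0,0,1,0,0,0,0,0,0,1,0,0,0,0,0,0]

```text
time: 51.85
position: [0.6282, 0.1292, 0.0519]
ee_rot: [1.737, 1.677, -0.806]
wrist_force: [0.9, 0.1, -1.0]
opening: 0.0538
grip_force: 35.0
```

```bash
python3 c.py .628 .143 .055 88 -50
```

```text
51.85 [-0.58  1.   -0.04  1.36  0.7   1.45 -0.98] [0.6282 0.1292 0.0519] 0.05383967640610473 34.99418377876282 [ 0.9  0.1 -1. ]
g [0.6287 0.1438 0.0641]
-- 1 tot 0.009
1 0.0065, -0.0007, 0.0065, 0.1, -0.1, -0.1
```

Call:
servo_tool:
  series: [1,0.0054,0,0.0045,0,0,0,1,0,0,0,0,0,0,1,0,0,0,0,0,0]

```text
time: 52.22
position: [0.6276, 0.1288, 0.0433]
ee_rot: [1.735, 1.677, -0.809]
wrist_force: [0.4, 0.7, -0.5]
opening: 0.0535
grip_force: 35.0
```

Call:
servo_tool:
  series: [1,0.0015,0,0.0013,0,0,0,1,0,0,0,0,0,0]

```text
time: 52.48
position: [0.6276, 0.1288, 0.0432]
ee_rot: [1.735, 1.675, -0.81]
wrist_force: [-2.7, 1.6, 7.3]
opening: 0.0538
grip_force: 35.0
```

Call:
servo_tool:
  series: [1,0.0015,0,0.0013,0,0,0,1,0,0,0,0,0,0]

```text
time: 52.72
position: [0.6276, 0.1289, 0.0432]
ee_rot: [1.735, 1.673, -0.811]
wrist_force: [-4.9, 4.2, 16.5]
opening: 0.054
grip_force: 35.0
```

Call:
servo_tool:
  series: [0,0,0,0,0,0,0,0,0,0,0,0,0,0,0,0,0,0,0,0,0,0,0,0,-0.03,0,0,0,0,0,0,-0.06,0,0,0,0,0,0,-0.06,0,0,0,0,0,0,0,0,0,0]

```text
time: 53.6
position: [0.632, 0.2501, 0.1383]
ee_rot: [1.736, 1.683, -0.797]
wrist_force: [0.1, 0.6, 0.1]
opening: 0.092
grip_force: 0.0
```

```bash
python3 - <<'E'
from h import *
for c in('side','scene'):
    a,M=snap(c,c+'9.png');find(c,M,['tin0','plug0'])
print(arm.get_obs()['joint_pos'].round(2))
plan([((.56,.12,.33),Rv(88,0)),((.50,-.42,.33),Rv(90,0))])
E
```

```text
side tin0 0.82 [ 0.62  -0.015  0.067] [285. 191.]
side tin0 0.66 [0.593 0.279 0.022] [211. 155.]
side tin0 0.58 [ 0.614 -0.132  0.073] [315. 216.]
side tin0 0.56 [0.615 0.119 0.065] [250. 167.]
side plug0 0.45 [ 0.394 -0.37   0.021] [321. 348.]
scene tin0 0.94 [0.649 0.15  0.078] [349. 250.]
scene tin0 0.88 [0.652 0.009 0.074] [290. 224.]
scene tin0 0.6 [ 0.649 -0.109  0.074] [246. 201.]
scene tin0 0.3 [0.784 0.142 0.077] [312. 298.]
scene plug0 0.59 [ 0.407 -0.364  0.018] [221. 117.]
scene plug0 0.23 [0.648 0.149 0.078] [349. 249.]
[-0.68  1.01 -0.07  1.12  0.64  1.69 -0.92]
-- 5 tot 0.225
1 -0.0429, -0.0134, -0.0036, 0, 10, 0
2 -0.0416, -0.0134, -0.011, 0, 10, 0
3 -0.0391, -0.0134, -0.0181, 0, 10, 0
4 -0.0353, -0.0134, -0.0246, 0, 10, 0
5 -0.0305, -0.0134, -0.0304, 0, 10, 0
-- 10 tot 0.543
1 -0.0542, -0.0041, 0, 0, 0, -0.2
2 -0.0542, -0.0043, 0, 0, 0, -0.2
3 -0.0541, -0.0045, 0, 0, 0, -0.2
4 -0.0541, -0.0047, 0, 0, 0, -0.2
5 -0.0541, -0.0049, 0, 0, 0, -0.2
6 -0.0541, -0.0051, 0, 0, 0, -0.2
7 -0.0541, -0.0052, 0, 0, 0, -0.2
8 -0.0541, -0.0054, 0, 0, 0, -0.2
9 -0.054, -0.0056, 0, 0, 0, -0.2
10 -0.054, -0.0058, 0, 0, 0, -0.2
```

All three tins are upright. Next is the plug and spool area.

Call:
servo_tool:
  series: [0,-0.0429,-0.0134,-0.0036,0,10,0,0,-0.0416,-0.0134,-0.011,0,10,0,0,-0.0391,-0.0134,-0.0181,0,10,0,0,-0.0353,-0.0134,-0.0246,0,10,0,0,-0.0305,-0.0134,-0.0304,0,10,0]

```text
time: 54.52
position: [0.5598, 0.1197, 0.3132]
ee_rot: [-2.26, -2.18, -0.008]
wrist_force: [-0.0, -1.8, 0.8]
opening: 0.092
grip_force: 0.0
```

Call:
servo_tool:
  series: [0,-0.0541,-0.0041,0,0,0,0,0,-0.0541,-0.0043,0,0,0,0,0,-0.0541,-0.0045,0,0,0,0,0,-0.0541,-0.0047,0,0,0,0,0,-0.0541,-0.0049,0,0,0,0]

```text
time: 55.15
position: [0.5269, -0.1504, 0.3112]
ee_rot: [-2.261, -2.18, 0.001]
wrist_force: [1.0, 0.2, 0.1]
opening: 0.0914
grip_force: 0.0
```

Call:
servo_tool:
  series: [0,-0.0541,-0.0051,0,0,0,0,0,-0.0541,-0.0052,0,0,0,0,0,-0.0541,-0.0054,0,0,0,0,0,-0.0541,-0.0056,0,0,0,0,0,-0.0541,-0.0058,0,0,0,0,0,0,0,0,0,0,0,0,0,0,0,0,0,0]

```text
time: 56.02
position: [0.4912, -0.4169, 0.3107]
ee_rot: [-2.259, -2.18, -0.001]
wrist_force: [1.2, 0.4, 0.6]
opening: 0.0917
grip_force: 0.0
```

```bash
python3 - <<'E'
from h import *
o=arm.get_obs();print(o['position'],o['joint_pos'].round(2))
a,M=snap('wrist','w10.png');find('wrist',M,['plug0','spool','spindle'])
o=warp(a,M,.038,.36,.66,-.46,-.20,1900,'w10b.png')
E
```

```text
[ 0.49116098 -0.41687688  0.3106626 ] [ 0.64  0.39  0.04  1.48 -0.02  1.27  0.64]
wrist plug0 0.78 [ 0.404 -0.368  0.028] [215. 138.]
wrist spool 0.98 [ 0.492 -0.434  0.04 ] [282. 186.]
wrist spool 0.96 [ 0.589 -0.383  0.04 ] [356. 145.]
wrist spool 0.64 [ 0.483 -0.33   0.041] [273. 105.]
wrist spindle 0.81 [ 0.609 -0.281  0.011] [368.  63.]
```

View pics/w10b.png

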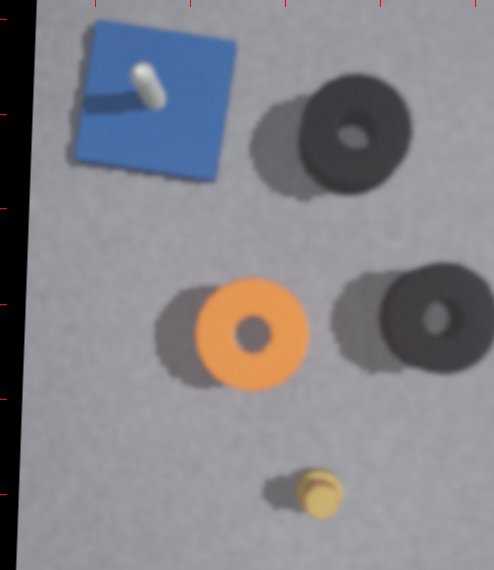

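The orange spool is at (253,334), about (0.484, −0.333) and 60 mm across, with black look-alikes at (355,133) and (440,318). The plug is at (320,495) and the stand's spindle rises from its base at (155,105) to its tip at (143,70). I'll refine these positions numerically.

```bash
cat > e.py <<'E'
from h import *
def base(a,M,cx,cy):
    o=warp(a,M,.012,cx-.08,cx+.08,cy-.08,cy+.08,3000);h=cv2.cvtColor(o,cv2.COLOR_BGR2HSV)
    m=cv2.inRange(h,(100,120,60),(125,255,255));m=cv2.morphologyEx(m,cv2.MORPH_CLOSE,np.ones((61,61)))
    c=max(cv2.findContours(m,0,1)[0],key=cv2.contourArea);r=cv2.minAreaRect(c)
    print('base',(cx+.08-r[0][1]/3000).round(4),(cy+.08-r[0][0]/3000).round(4),np.array(r[1])/3000,r[2])
def tip(a,M,cx,cy):
    o=warp(a,M,.065,cx-.03,cx+.03,cy-.03,cy+.03,5000);h=cv2.cvtColor(o,cv2.COLOR_BGR2HSV)
    m=cv2.inRange(h,(0,0,130),(180,60,255));k,l,s,c=cv2.connectedComponentsWithStats(m)
    for i in range(1,k):
        if s[i][4]>300: print('white',s[i],'x',(cx+.03-c[i][1]/5000).round(4),'y',(cy+.03-c[i][0]/5000).round(4))
def spool(a,M,cx,cy,z=.038):
    o=warp(a,M,z,cx-.05,cx+.05,cy-.05,cy+.05,5000);h=cv2.cvtColor(o,cv2.COLOR_BGR2HSV)
    m=cv2.inRange(h,(5,140,150),(18,255,255))
    cs,hi=cv2.findContours(m,cv2.RETR_CCOMP,1)
    for c in cs:
        if cv2.contourArea(c)>2000:
            r=cv2.fitEllipse(c); print('spool',(cx+.05-r[0][1]/5000).round(4),(cy+.05-r[0][0]/5000).round(4),(np.array(r[1])/5000).round(4))
E
python3 - <<'E'
from e import *
a=cv2.imread('pics/w10.png');M=arm.camera_model('wrist')
base(a,M,.612,-.275);tip(a,M,.612,-.275);spool(a,M,.484,-.333)
q=Rv(90)
plan([((.399,-.368,.12),q)])
E
```

```text
Traceback (most recent call last):
  File "e.py", line 6, in base
    print('base',(cx+.08-r[0][1]/3000).round(4),(cy+.08-r[0][0]/3000).round(4),np.array(r[1])/3000,r[2])
                 ^^^^^^^^^^^^^^^^^^^^^^^^^^^
AttributeError: 'float' object has no attribute 'round'
```

```bash
sed -i 's/r\[0\]\[1\]\/\([0-9]*\))\.round(4)/np.float64(r[0][1])\/\1).round(4)/g; s/r\[0\]\[0\]\/\([0-9]*\))\.round(4)/np.float64(r[0][0])\/\1).round(4)/g' e.py
python3 - <<'E'
from e import *
a=cv2.imread('pics/w10.png');M=arm.camera_model('wrist')
base(a,M,.612,-.275);tip(a,M,.612,-.275);spool(a,M,.484,-.333)
q=Rv(90)
plan([((.399,-.368,.12),q)])
E
```

```text
base 0.6158 -0.276 [0.07848686 0.07813206] 8.746162414550781
white [   0    0   53  168 2065] x 0.6327 y -0.2472
white [  61    0  239   37 4351] x 0.6397 y -0.2891
white [ 132  107   86  114 5494] x 0.6102 y -0.2802
spool 0.4859 -0.3308 [0.0566 0.0572]
spool 0.4858 -0.331 [0.0212 0.0217]
-- 4 tot 0.235
1 0.0111, -0.0238, 0.0527, 0, 0, -0.5
2 0.0113, -0.0237, 0.0527, 0, 0, -0.5
3 0.0115, -0.0236, 0.0527, 0, 0, -0.5
4 0.0117, -0.0235, 0.0527, 0, 0, -0.5
```

Call:
servo_tool:
  series: [0.4,0.0111,-0.0238,0.0527,0,0,0,0.4,0.0113,-0.0237,0.0527,0,0,0,0.4,0.0115,-0.0236,0.0527,0,0,0,0.4,0.0117,-0.0235,0.0527,0,0,0,0.4,0,0,0,0,0,0,0.4,0,0,0,0,0,0]
  newtons: 25

```text
time: 56.98
position: [0.4007, -0.3684, 0.1019]
ee_rot: [2.256, 2.183, 0.001]
wrist_force: [0.5, -0.7, 0.8]
opening: 0.0549
grip_force: 0.0
```

```bash
python3 d.py .399 -.368; python3 c.py .399 -.368 .034 90 0
```

```text
wrist plug0 0.92 [ 0.399 -0.364  0.029] [279. 214.]
[ 116  125   82   90 5773] 0.395 -0.3692
57.075 [ 0.67  0.44  0.03  1.93 -0.02  0.77  0.68] [ 0.4016 -0.3693  0.1029] 0.055116863500002646 0.0 [ 0.2 -0.3 -0.7]
g [ 0.4015 -0.3693  0.1219]
-- 2 tot 0.088
1 0.0007, -0.0015, 0.0439, 0.1, 0.1, -1
2 0.0007, -0.0014, 0.0439, 0.1, 0.1, -1
```

Call:
servo_tool:
  series: [0.4,0.001,-0.0022,0.0439,0,0,0,0.4,0.001,-0.0022,0.0439,0,0,0,0.4,0,0,0,0,0,0,1,0,0,0,0,0,0,1,0,0,0,0,0,0,1,0,0,0,0,0,0,1,0,0,0,0,0,0,1,0,0,0,0,0,0]

```text
time: 58.08
position: [0.3953, -0.3664, 0.0138]
ee_rot: [2.258, 2.182, 0.001]
wrist_force: [0.3, 0.8, 5.4]
opening: 0.0172
grip_force: 25.0
```

Call:
servo_tool:
  series: [1,0,0,0,0,0,0,1,0,0,-0.06,0,0,0,1,0,0,-0.06,0,0,0,1,0,0,-0.06,0,0,0,1,0,0,0,0,0,0]

```text
time: 58.7
position: [0.3976, -0.3686, 0.1983]
ee_rot: [2.252, 2.176, 0.002]
wrist_force: [0.5, -0.6, -1.0]
opening: 0.0172
grip_force: 25.0
```

```bash
python3 - <<'E'
from h import *
o=arm.get_obs();print(o['joint_pos'].round(2))
plan([((.50,-.02,.22),Rv(105,0)),((.5786,.3159,.15),Rv(119.3,0))])
E
```

```text
[ 0.67  0.3   0.04  1.87 -0.01  0.96  0.68]
-- 7 tot 0.363
1 0.0503, 0.0129, -0.0006, 0.1, 0.1, -2.4
2 0.0497, 0.015, -0.0005, 0.1, 0.1, -2.4
3 0.049, 0.0171, -0.0005, 0.1, 0.1, -2.4
4 0.0482, 0.0192, -0.0005, 0.1, 0.1, -2.4
5 0.0474, 0.0212, -0.0005, 0.1, 0.1, -2.4
6 0.0464, 0.0232, -0.0004, 0.1, 0.1, -2.4
7 0.0454, 0.0251, -0.0004, 0.1, 0.1, -2.4
-- 6 tot 0.352
1 0.0507, 0.0271, 0.0117, 0, 0, -2.4
2 0.0495, 0.0292, 0.0117, 0, 0, -2.4
3 0.0483, 0.0313, 0.0117, 0, 0, -2.4
4 0.0469, 0.0332, 0.0117, 0, 0, -2.4
5 0.0455, 0.0352, 0.0117, 0, 0, -2.4
6 0.044, 0.037, 0.0117, 0, 0, -2.4
```

Call:
servo_tool:
  series: [1,0.0503,0.0129,0,0,0,-2.4,1,0.0497,0.015,0,0,0,-2.4,1,0.049,0.0171,0,0,0,-2.4,1,0.0482,0.0192,0,0,0,-2.4,1,0.0474,0.0212,0,0,0,-2.4,1,0.0464,0.0232,0,0,0,-2.4,1,0.0454,0.0251,0,0,0,-2.4]

```text
time: 59.58
position: [0.4969, -0.016, 0.1918]
ee_rot: [-1.913, -2.489, 0.001]
wrist_force: [1.3, 0.2, -0.8]
opening: 0.0172
grip_force: 25.0
```

Call:
servo_tool:
  series: [1,0.0507,0.0271,0.0117,0,0,-2.4,1,0.0495,0.0292,0.0117,0,0,-2.4,1,0.0483,0.0313,0.0117,0,0,-2.4,1,0.0469,0.0332,0.0117,0,0,-2.4,1,0.0455,0.0352,0.0117,0,0,-2.4,1,0.044,0.037,0.0117,0,0,-2.4,1,0,0,0,0,0,0,1,0,0,0,0,0,0]

```text
time: 60.58
position: [0.5757, 0.3172, 0.121]
ee_rot: [-1.588, -2.709, 0.005]
wrist_force: [-0.5, -1.1, -1.0]
opening: 0.017
grip_force: 25.0
```

```bash
python3 c.py .5786 .3159 .062 119.3 0
```

```text
60.575 [-0.31  0.61 -0.34  1.61  0.24  0.96 -0.21] [0.5757 0.3172 0.121 ] 0.016966367739281864 24.99947816133499 [-0.5 -1.1 -1. ]
g [0.5758 0.3172 0.14  ]
-- 2 tot 0.078
1 -0.0013, 0.0011, 0.039, -0.1, 0, 0
2 -0.0013, 0.001, 0.039, -0.1, 0, 0
```

Call:
servo_tool:
  series: [1,-0.0013,0.0011,0.039,0,0,0,1,-0.0013,0.001,0.039,0,0,0,1,0,0,0,0,0,0,1,0,0,0,0,0,0]

```text
time: 61.08
position: [0.5809, 0.3161, 0.0463]
ee_rot: [1.591, 2.708, 0.002]
wrist_force: [0.0, 0.2, -0.7]
opening: 0.0169
grip_force: 25.0
```

```bash
python3 c.py .5786 .3159 .055 119.3 0
```

```text
61.075 [-0.32  0.71 -0.31  1.64  0.27  0.83 -0.24] [0.5809 0.3161 0.0463] 0.016897218767066416 24.999648928642273 [ 0.   0.2 -0.7]
g [0.5809 0.3161 0.0653]
-- 1 tot 0.011
1 0.001, -0.0022, 0.0103, 0.1, 0, -0.2
```

Call:
servo_tool:
  series: [1,0.001,-0.002,0.0103,0,0,0,1,0,0,0,0,0,0,0.65,0,0,0,0,0,0,0.65,0,0,0,0,0,0,0.65,0,0,0,0,0,0,0.65,0,0,-0.06,0,0,0,0.65,0,0,-0.06,0,0,0,0.65,0,0,-0.06,0,0,0]

```text
time: 62.08
position: [0.5776, 0.3167, 0.2166]
ee_rot: [-1.589, -2.71, -0.0]
wrist_force: [0.5, 0.8, 0.2]
opening: 0.032
grip_force: 0.0
```

```bash
python3 - <<'E'
from h import *
for c in('wrist','side','scene'):
    a,M=snap(c,c+'11.png');find(c,M,['plug0','tin0'])
plan([((.48,.0,.28),Rv(100,0)),((.486,-.331,.16),Rv(90,0))])
E
```

```text
wrist plug0 0.84 [0.565 0.27  0.035] [251. 219.]
wrist plug0 0.74 [0.62  0.305 0.033] [310. 215.]
wrist plug0 0.66 [0.581 0.321 0.032] [286. 186.]
wrist plug0 0.21 [0.627 0.171 0.07 ] [256. 330.]
wrist tin0 0.8 [0.63  0.166 0.072] [256. 335.]
side plug0 0.61 [0.563 0.264 0.034] [205. 159.]
side plug0 0.57 [0.577 0.312 0.031] [199. 150.]
side plug0 0.43 [ 0.613 -0.283  0.012] [358. 267.]
side tin0 0.63 [ 0.62  -0.011  0.067] [284. 191.]
side tin0 0.6 [ 0.617 -0.132  0.069] [316. 216.]
side tin0 0.56 [0.619 0.12  0.065] [251. 167.]
scene plug0 0.68 [0.573 0.273 0.025] [414. 264.]
scene plug0 0.51 [0.589 0.315 0.026] [430. 278.]
scene plug0 0.42 [0.629 0.304 0.028] [417. 289.]
scene tin0 0.84 [0.648 0.148 0.078] [348. 249.]
scene tin0 0.73 [0.651 0.01  0.075] [291. 223.]
scene tin0 0.72 [ 0.647 -0.109  0.074] [247. 200.]
scene tin0 0.53 [ 0.622 -0.272  0.011] [199. 183.]
-- 6 tot 0.334
1 -0.0381, -0.0398, -0.0079, 0, 0, 3.2
2 -0.0403, -0.0376, -0.008, 0, 0, 3.2
3 -0.0423, -0.0353, -0.008, 0, 0, 3.2
4 -0.0442, -0.0329, -0.008, 0, 0, 3.2
5 -0.046, -0.0304, -0.008, 0, 0, 3.2
6 -0.0476, -0.0277, -0.008, 0, 0, 3.2
-- 6 tot 0.352
1 -0.0545, -0.0086, 0.02, 0, 0, 1.7
2 -0.0547, -0.007, 0.02, 0, 0, 1.7
3 -0.0549, -0.0054, 0.02, 0, 0, 1.7
4 -0.055, -0.0038, 0.02, 0, 0, 1.7
5 -0.0551, -0.0022, 0.02, 0, 0, 1.7
6 -0.0552, -0.0006, 0.02, 0, 0, 1.7
```

All three plugs are in separate pockets and all the tins are upright. The spool is last.

Call:
servo_tool:
  series: [0,-0.0381,-0.0398,-0.0079,0,0,3.2,0,-0.0403,-0.0376,-0.008,0,0,3.2,0,-0.0423,-0.0353,-0.008,0,0,3.2,0,-0.0442,-0.0329,-0.008,0,0,3.2,0,-0.046,-0.0304,-0.008,0,0,3.2,0,-0.0476,-0.0277,-0.008,0,0,3.2]

```text
time: 63.28
position: [0.4798, -0.0011, 0.2619]
ee_rot: [-2.02, -2.404, 0.001]
wrist_force: [0.4, -0.8, 0.3]
opening: 0.0876
grip_force: 0.0
```

Call:
servo_tool:
  series: [0,-0.0545,-0.0086,0.02,0,0,1.7,0,-0.0547,-0.007,0.02,0,0,1.7,0,-0.0549,-0.0054,0.02,0,0,1.7,0,-0.055,-0.0038,0.02,0,0,1.7,0,-0.0551,-0.0022,0.02,0,0,1.7,0,-0.0552,-0.0006,0.02,0,0,1.7,0,0,0,0,0,0,0,0,0,0,0,0,0,0]

```text
time: 64.28
position: [0.4863, -0.3294, 0.1412]
ee_rot: [-2.223, -2.216, -0.0]
wrist_force: [0.2, 0.4, -0.6]
opening: 0.0922
grip_force: 0.0
```

```bash
python3 - <<'E'
from e import *
a,M=snap('wrist','w12.png');find('wrist',M,['spool','spindle'])
spool(a,M,.485,-.332)
E
python3 c.py .4855 -.332 .030 90 0
```

```text
wrist spool 0.93 [ 0.592 -0.364  0.029] [400. 243.]
wrist spool 0.85 [ 0.484 -0.326  0.04 ] [279. 205.]
wrist spool 0.69 [ 0.493 -0.446  0.038] [289. 327.]
wrist spindle 0.92 [ 0.607 -0.275  0.014] [421. 139.]
spool 0.4844 -0.3316 [0.0576 0.0582]
spool 0.4844 -0.3322 [0.0206 0.0207]
64.425 [ 0.54  0.45  0.    1.8  -0.    0.89  0.55] [ 0.4876 -0.3285  0.1427] 0.09147102152118401 0.0 [-1.2  0.2  0.1]
g [ 0.4875 -0.3285  0.1617]
-- 3 tot 0.132
1 -0.0012, -0.0007, 0.0439, 0, 0, 0
2 -0.0012, -0.0007, 0.0439, 0, 0, 0
3 -0.0012, -0.0007, 0.0439, 0, 0, 0
```

Call:
servo_tool:
  series: [0,-0.0012,-0.001,0.0435,0,0,0,0,-0.0012,-0.001,0.0435,0,0,0,0,-0.0012,-0.001,0.0435,0,0,0,0,0,0,0,0,0,0,1,0,0,0,0,0,0,1,0,0,0,0,0,0,1,0,0,0,0,0,0,1,0,0,0,0,0,0]
  newtons: 30

```text
time: 65.42
position: [0.4847, -0.3343, 0.0132]
ee_rot: [2.223, 2.217, 0.001]
wrist_force: [-1.1, 1.3, 5.9]
opening: 0.0585
grip_force: 29.9
```

Call:
servo_tool:
  series: [1,0,0,0,0,0,0,1,0,0,0,0,0,0]

```text
time: 65.68
position: [0.4847, -0.3343, 0.0132]
ee_rot: [2.224, 2.217, 0.001]
wrist_force: [-1.0, 0.6, 7.7]
opening: 0.0581
grip_force: 29.9
```

```bash
python3 c.py .4845 -.332 .16 90 0
```

```text
65.675 [ 0.56  0.64  0.    1.85 -0.    0.65  0.56] [ 0.4847 -0.3343  0.0132] 0.05807496298528587 29.85719785094261 [-1.   0.6  7.7]
g [ 0.4847 -0.3343  0.0322]
-- 3 tot 0.128
1 0.0007, 0, -0.0426, 0, 0, -0.1
2 0.0007, 0, -0.0426, 0, 0, -0.1
3 0.0007, 0, -0.0426, 0, 0, -0.1
```

Call:
servo_tool:
  series: [1,0,0,-0.043,0,0,0,1,0,0,-0.043,0,0,0,1,0,0,-0.043,0,0,0,1,0,0,0,0,0,0,1,0,0,0,0,0,0]

```text
time: 66.3
position: [0.4828, -0.3332, 0.1399]
ee_rot: [-2.223, -2.217, 0.0]
wrist_force: [-0.9, 0.6, -2.5]
opening: 0.0583
grip_force: 29.8
```

```bash
cat > s.py <<'E'
from e import *
def spin(a,M,cx=.613,cy=-.278):
    # white spindle pixels: ends in image -> tip ray at z=.065
    h=cv2.cvtColor(a,cv2.COLOR_BGR2HSV); u,v=proj(M,[cx,cy,.03]).astype(int)
    k=np.zeros(a.shape[:2],np.uint8); k[max(0,v-45):v+45,max(0,u-45):u+45]=255
    blue=cv2.inRange(h,(100,120,40),(125,255,255))
    m=cv2.bitwise_and(cv2.inRange(h,(0,0,150),(180,70,255)),k)
    n,l,s,c=cv2.connectedComponentsWithStats(m)
    for i in range(1,n):
        if s[i][4]>40:
            P=np.argwhere(l==i)[:,::-1].astype(np.float32); r=cv2.minAreaRect(P)
            b=cv2.boxPoints(r); print('white',s[i],'rect',np.round(r[0]),np.round(r[1]),round(r[2]))
            d=[np.linalg.norm(b[j]-b[(j+1)%4]) for j in range(4)]; j=int(np.argmin(d))
            for e in((b[j]+b[(j+1)%4])/2,(b[(j+2)%4]+b[(j+3)%4])/2): print(' end',e.round(1),'@.065',onz(M,*e,.065).round(4),'@.012',onz(M,*e,.012).round(4))
E
python3 - <<'E'
from s import *
a,M=snap('wrist','w13.png');base(a,M,.613,-.277);spin(a,M)
spool(a,M,.486,-.334,.164)
o=arm.get_obs();print(o['position'],o['opening'])
S,N=snap('side','si13.png');base(S,N,.613,-.277);spin(S,N)
S,N=snap('scene','sc13.png');base(S,N,.613,-.277);spin(S,N)
E
```

```text
base 0.614 -0.2772 [0.07811374 0.07913854] 8.906744003295898
white [466 124  20  60 604] rect [476. 154.] [59. 19.] 90
 end [475.5 124. ] @.065 [ 0.618  -0.2646  0.065 ] @.012 [ 0.6485 -0.2662  0.012 ]
 end [475.5 183. ] @.065 [ 0.6249 -0.3064  0.065 ] @.012 [ 0.657  -0.3174  0.012 ]
white [429 135  44  16 307] rect [451. 145.] [15. 43.] 83
 end [472.4 142. ] @.065 [ 0.6178 -0.2769  0.065 ] @.012 [ 0.6483 -0.2812  0.012 ]
 end [429.7 147.3] @.065 [ 0.5881 -0.2805  0.065 ] @.012 [ 0.6119 -0.2857  0.012 ]
white [396 179  30   5  84] rect [410. 181.] [29.  4.] 0
 end [396. 181.] @.065 [ 0.5666 -0.3048  0.065 ] @.012 [ 0.5855 -0.3154  0.012 ]
 end [425. 181.] @.065 [ 0.5878 -0.3049  0.065 ] @.012 [ 0.6115 -0.3155  0.012 ]
spool 0.4833 -0.3552 [0.011  0.0446]
spool 0.4821 -0.3202 [0.0352 0.0621]
[ 0.48240109 -0.33293933  0.1391623 ] 0.05821208783435318
base 0.6136 -0.2992 [0.03964977 0.07574388] 7.125016689300537
white [317 216  15  11  53] rect [323. 220.] [ 3. 17.] 53
 end [330.3 215.1] @.065 [ 0.6491 -0.1519  0.065 ] @.012 [ 0.6872 -0.1219  0.012 ]
 end [316.6 225.4] @.065 [ 0.5992 -0.1526  0.065 ] @.012 [ 0.6343 -0.1226  0.012 ]
white [ 312  216   90   90 2328] rect [356. 260.] [89. 89.] 90
 end [356.5 216. ] @.065 [ 0.6953 -0.1981  0.065 ] @.012 [ 0.7363 -0.1708  0.012 ]
 end [356.5 305. ] @.065 [ 0.5021 -0.3665  0.065 ] @.012 [ 0.5313 -0.3495  0.012 ]
white [317 219  56  50 580] rect [344. 237.] [45. 46.] 51
 end [326.5 251.1] @.065 [ 0.5596 -0.2237  0.065 ] @.012 [ 0.5923 -0.1981  0.012 ]
 end [362.1 222.6] @.065 [ 0.6889 -0.2219  0.065 ] @.012 [ 0.7294 -0.1961  0.012 ]
base 0.6197 -0.2748 [0.08303769 0.08104334] 8.530766487121582
```

```bash
python3 c.py .6155 -.355 .175 90 0
```

```text
66.45 [ 0.55  0.46  0.01  1.8  -0.    0.89  0.56] [ 0.4824 -0.333   0.1389] 0.05849013645405708 29.848376316949725 [ 0.1 -0.1 -2.7]
g [ 0.4825 -0.333   0.1579]
-- 3 tot 0.136
1 -0.0072, 0.0444, -0.0058, -0.1, 0, -0.1
2 -0.0073, 0.0444, -0.0058, -0.1, 0, -0.1
3 -0.0073, 0.0444, -0.0057, -0.1, 0, -0.1
```

Call:
servo_tool:
  series: [1,-0.0072,0.0444,-0.0058,0,0,0,1,-0.0073,0.0444,-0.0058,0,0,0,1,-0.0073,0.0444,-0.0057,0,0,0,1,0,0,0,0,0,0,1,0,0,0,0,0,0,1,0,0,0,0,0,0]

```text
time: 67.2
position: [0.6151, -0.3563, 0.1572]
ee_rot: [-2.224, -2.215, 0.002]
wrist_force: [-0.9, 0.3, -3.5]
opening: 0.0585
grip_force: 29.8
```

```bash
python3 - <<'E'
from s import *
o=arm.get_obs();print(o['position'],o['opening'])
a,M=snap('wrist','w14.png');print('cam',np.linalg.inv(M['camera_from_world'])[:3,3].round(3),proj(M,[.6155,-.2765,.065]))
base(a,M,.615,-.277)
h=cv2.cvtColor(a,cv2.COLOR_BGR2HSV);u,v=proj(M,[.6155,-.2765,.05]).astype(int)
for r in range(v-24,v+26,4): print(r,' '.join('%3d/%3d'%(h[r,c,1],h[r,c,2]) for c in range(u-24,u+26,4)))
print(u,v)
E
```

```text
[ 0.61505888 -0.35627763  0.15723153] 0.05845727544583845
cam [ 0.615 -0.281  0.317] [281.80221254 108.16635033]
base 0.6148 -0.2774 [0.07799689 0.07773105] 8.901716232299805
84 142/117 146/117 145/118 146/119 150/117 150/119 150/119 149/118 149/116 150/117 149/116 148/117 145/118
88 140/118 148/117 145/118 148/117 149/118 153/117 151/118 153/117 150/119 150/117 145/118 148/117 146/117
92 143/118 144/119 144/119 147/118 153/118 150/117 150/117 150/117 146/119 147/118 149/116 147/118 153/157
96 144/117 149/118 145/118 145/118 145/118 150/119 145/118 148/117 147/118 149/118 148/117 145/120 151/166
100 138/118 147/118 145/120 146/119 147/118 144/119 128/120 150/117 147/118 150/119 145/120 151/155 152/173
104 137/119 143/118 146/119 147/120 137/119  18/138   7/144  19/135 147/118 153/118 147/120 153/167 152/174
108 146/117 142/120 149/118 145/120  72/124   7/144   6/163   7/142  91/121 150/121 153/157 155/173 153/173
112 140/120 144/119 145/120 144/119  84/122   7/137   5/152   9/136 106/125 154/171 152/173 155/173 151/174
116 150/155 141/125 138/120 143/121 141/119  36/127  16/131  69/145 151/159 154/174 157/172 153/172 151/174
120 150/175 152/169 151/169 151/169 152/169 151/169 149/171 150/175 154/174 154/174 154/174 151/172 152/173
124 150/175 152/174 152/173 151/176 152/175 153/175 157/175 155/173 154/174 153/175 152/175 151/174 150/173
128 148/176 150/175 152/175 150/177 149/175 151/176 149/176 153/173 154/174 152/175 151/174 151/174 151/174
132 149/175 146/175 149/175 150/175 150/175 153/175 149/176 150/173 151/174 150/175 151/174 148/174 150/175
281 108
```

The spindle seen from nearly overhead is at pixel (281,109), about (0.615, −0.2775), which matches the base centre. I'll align the spool over it.

```bash
python3 c.py .615 -.2798 .110 90 0
```

```text
67.25 [ 0.48  0.64  0.01  1.45 -0.    1.06  0.49] [ 0.6154 -0.3564  0.1577] 0.05831192551107387 29.848505007103086 [ 0.1 -0.1 -2.7]
g [ 0.6154 -0.3564  0.1767]
-- 2 tot 0.102
1 0.0383, -0.0003, 0.0334, 0, 0, -0.1
2 0.0383, -0.0002, 0.0334, 0, 0, -0.1
```

Call:
servo_tool:
  series: [1,0.0383,0,0.027,0,0,0,1,0.0383,0,0.033,0,0,0,1,0,0,0,0,0,0,1,0,0,0,0,0,0,1,0,0,0,0,0,0,1,0,0,0,0,0,0]

```text
time: 68.0
position: [0.6173, -0.2811, 0.0993]
ee_rot: [2.225, 2.215, 0.001]
wrist_force: [0.3, 0.3, -2.0]
opening: 0.0587
grip_force: 29.8
```

```bash
python3 c.py .615 -.2798 .099 90 0
```

```text
68.0 [ 0.39  0.65 -0.    1.58  0.    0.91  0.38] [ 0.6173 -0.2811  0.0993] 0.058688783941652854 29.84840895049274 [ 0.3  0.3 -2. ]
g [ 0.6173 -0.2811  0.1183]
-- 1 tot 0.019
1 0.0013, -0.0023, 0.0193, 0.1, 0.1, -0.3
```

Call:
servo_tool:
  series: [1,0.0013,-0.002,0.015,0,0,0,1,0,0,0,0,0,0,1,0,0,0,0,0,0]

```text
time: 68.38
position: [0.6148, -0.278, 0.0827]
ee_rot: [-2.224, -2.218, 0.0]
wrist_force: [-0.2, 0.1, -2.6]
opening: 0.0586
grip_force: 29.8
```

Call:
servo_tool:
  series: [1,0,0,0.006,0,0,0,1,0,0,0,0,0,0]

```text
time: 68.62
position: [0.6148, -0.2779, 0.0767]
ee_rot: [-2.224, -2.218, 0.0]
wrist_force: [-0.6, -0.2, -3.0]
opening: 0.0585
grip_force: 29.8
```

Call:
servo_tool:
  series: [1,0,0,0.006,0,0,0,1,0,0,0,0,0,0]

```text
time: 68.88
position: [0.6147, -0.2779, 0.0706]
ee_rot: [-2.224, -2.218, 0.0]
wrist_force: [0.1, 0.4, -2.7]
opening: 0.0588
grip_force: 29.8
```

Call:
servo_tool:
  series: [1,-0.001,0,0.008,0,0,0,1,0,0,0,0,0,0]

```text
time: 69.12
position: [0.6144, -0.279, 0.0623]
ee_rot: [-2.224, -2.217, 0.001]
wrist_force: [-0.4, -0.6, -3.3]
opening: 0.0585
grip_force: 29.8
```

Call:
servo_tool:
  series: [1,0,0,0.008,0,0,0,1,0,0,0,0,0,0]

```text
time: 69.38
position: [0.6145, -0.2788, 0.0544]
ee_rot: [-2.223, -2.217, 0.001]
wrist_force: [-0.3, -0.1, -3.5]
opening: 0.0586
grip_force: 29.8
```

Call:
servo_tool:
  series: [1,0,0,0.01,0,0,0,1,0,0,0,0,0,0]

```text
time: 69.62
position: [0.6143, -0.2787, 0.0441]
ee_rot: [-2.223, -2.217, 0.001]
wrist_force: [-1.0, -0.5, -3.5]
opening: 0.0587
grip_force: 29.8
```

Call:
servo_tool:
  series: [1,0,0,0.01,0,0,0,1,0,0,0,0,0,0]

```text
time: 69.88
position: [0.6143, -0.2787, 0.0341]
ee_rot: [-2.223, -2.217, 0.001]
wrist_force: [-0.2, -0.3, -2.6]
opening: 0.0584
grip_force: 29.8
```

Clearly threaded: no side force and still descending. The remaining travel to the base is about 9 mm.

Call:
servo_tool:
  series: [1,0,0,0.006,0,0,0,1,0,0,0,0,0,0]

```text
time: 70.12
position: [0.6148, -0.2789, 0.0288]
ee_rot: [-2.224, -2.218, 0.0]
wrist_force: [-1.2, 0.2, -3.0]
opening: 0.0587
grip_force: 29.8
```

Call:
servo_tool:
  series: [1,0,0,0.002,0,0,0,1,0,0,0,0,0,0]

```text
time: 70.38
position: [0.6152, -0.2791, 0.0273]
ee_rot: [-2.225, -2.218, -0.0]
wrist_force: [-1.0, 0.2, -3.3]
opening: 0.0583
grip_force: 29.8
```

Call:
servo_tool:
  series: [1,0,0,0.0015,0,0,0,1,0,0,0,0,0,0]

```text
time: 70.62
position: [0.6151, -0.2791, 0.0258]
ee_rot: [-2.225, -2.218, -0.0]
wrist_force: [0.2, 0.6, -3.1]
opening: 0.0587
grip_force: 29.8
```

Call:
servo_tool:
  series: [1,0,0,0.0012,0,0,0,1,0,0,0,0,0,0]

```text
time: 70.88
position: [0.6153, -0.2791, 0.0253]
ee_rot: [2.224, 2.218, 0.001]
wrist_force: [-2.8, 1.5, 3.4]
opening: 0.0585
grip_force: 29.8
```

Call:
servo_tool:
  series: [0,0,0,0,0,0,0,0,0,0,0,0,0,0,0,0,0,0,0,0,0,0,0,0,0,0,0,0,0,0,0,-0.04,0,0,0,0,0,0,-0.06,0,0,0,0,0,0,-0.06,0,0,0,0,0,0,0,0,0,0]

```text
time: 71.88
position: [0.6193, -0.2809, 0.1917]
ee_rot: [2.217, 2.21, 0.008]
wrist_force: [0.5, -0.6, -0.1]
opening: 0.0917
grip_force: 0.0
```

```bash
python3 - <<'E'
from e import *
a,M=snap('wrist','w15.png');find('wrist',M,['spool','spindle'])
spool(a,M,.615,-.2775,.05)
for c in('side','scene'):
    a,M=snap(c,c+'15.png');find(c,M,['spool','tin0','plug0'])
E
```

```text
wrist spool 0.71 [ 0.612 -0.274  0.054] [271. 190.]
wrist spool 0.71 [ 0.507 -0.446  0.038] [181. 336.]
wrist spindle 0.68 [ 0.61  -0.263  0.011] [270. 171.]
spool 0.6146 -0.2765 [0.0572 0.0579]
spool 0.6146 -0.2771 [0.0204 0.0217]
side spool 0.76 [ 0.61  -0.282  0.054] [359. 257.]
side spool 0.75 [ 0.588 -0.389  0.037] [388. 296.]
side spool 0.57 [ 0.486 -0.438  0.037] [376. 339.]
side tin0 0.96 [ 0.618 -0.131  0.074] [316. 214.]
side tin0 0.84 [ 0.62  -0.013  0.068] [284. 191.]
side plug0 0.62 [0.578 0.312 0.032] [199. 149.]
side plug0 0.56 [ 0.62  -0.013  0.073] [284. 189.]
side plug0 0.55 [0.622 0.299 0.032] [214. 145.]
side plug0 0.37 [0.566 0.265 0.034] [205. 158.]
scene spool 0.79 [ 0.605 -0.38   0.035] [168. 156.]
scene spool 0.78 [ 0.499 -0.412  0.028] [185. 128.]
scene spool 0.64 [ 0.627 -0.268  0.046] [197. 176.]
scene tin0 0.9 [0.646 0.15  0.077] [349. 249.]
scene tin0 0.86 [0.651 0.009 0.076] [290. 223.]
scene tin0 0.8 [ 0.65  -0.11   0.073] [245. 202.]
scene plug0 0.58 [0.588 0.319 0.026] [432. 278.]
scene plug0 0.46 [0.629 0.301 0.027] [416. 289.]
```

```bash
python3 -c "
from workcell import arm
print(arm.sign_off())"
```

```text
the job is handed in; nothing more can be done
None
```

I handed the job in at about 72 s: all three tins stand cap up in the yellow tray, the three plugs sit in pockets of their own, and the orange spool is all the way down on its spindle. One tin was knocked out of the tray after I had placed two plugs, so I stood it back up before finishing the rest.

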